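# Sort the loose wheel parts into the weight block

### The arm

A 6-joint arm with a two-finger parallel gripper is mounted at the origin on the work surface. World frame = base frame: x ahead of the robot, y to its left, z up, the work surface at z = 0. Lengths are in mm, angles in rad, forces in N, time in s.
With the tool pointing down it reaches from about 325 to 1000 mm from the base axis. Payload 5.1 kg.
Tool frame: the origin (TCP) lies at the very end of the fingers, on their centre line; the grasp point (between the pads) lies 19 mm behind it; z points along the fingers, x is the direction in which the jaws open and shut, and the axes are right-handed (so a half turn about z gives the same grasp; the last joint's range is limited). The gripper opens to 85 mm and grips with 20 to 120 N. Pads are 22 mm wide; open, the fingers measure 114 mm over their backs; the gripper's body (76 mm by 85 mm) begins 54 mm behind the grasp point. The pads swing forward as they close: fully open they stand 13 mm farther back than shut.
Start: joints at [-1.417, 0.124, 1.65, -0, 1.367, -0.083], TCP at [152.453, -631.857, 231.322] pointing down, gripper open.
Joint ranges: [-2.61, 2.61], [-1.02, 2.33], [0.03, 2.71], [-1.35, 4.49], [0.32, 2.68], [-2.91, 2.91]. Speed limits (rad/s): [2.57, 2.57, 3.14, 3.14, 3.14, 3.14].

### API

Orientations are given as a unit quaternion [w, x, y, z].
In Python, from rig import bot gives the robot as it stands.
- The arm moves only by the shell command python3 -m pendant 'ROWS' [FORCE]. ROWS is JSON, a list that holds one entry, the list of rows, each a list of 5 numbers: the shift along the tool's x, y, z in m, then the turn about the tool's z in degrees, then the closure, from 0 (fully open) to 1 (shut). In form: [[[x, y, z, twist, jaw], ...]]. A call has 1 to 5 rows; each row shifts and turns the commanded pose from where the row before left it, along the tool's axes as they then stand; what a row does not reach is not made up. A row lasts 1/12 s, in which the tool goes at most 41.7 mm and 7.16 degrees, less where a joint would pass 70% of its speed; a pose out of reach is approached as far as the arm can. A call is refused whole if a number of a shift passes 0.0417 or a number of a turn 7.16, either way. A call with a gripper value outside its range is refused whole. The fingers move at their own pace and stop on an object; FORCE is the grip in N (left out, the last holds). Time passes only in rows, so rows that do not move let the fingers close. It gives the time, the measured TCP pose, the force and the opening at its end, in the units of the state.
- bot.observe(): the state, without advancing time (a new reading comes with each control period).
- bot.read_camera(name): name is "side" or "top"; returns (picture, depth): 384x512x3 uint8, blue, green, red; 384x512 float32, mm along the optical axis (not along the pixel's ray), 0 where there is no reading.
- bot.camera_info(name): a dict with "fov_y" (degrees; the focal length in pixels is half the picture's height over the tangent of half this angle, whatever the lens; pixels are square), "cx", "cy" (the principal point, pixels), "dist" ([k1, k2, p1, p2, k3] as OpenCV has them; the pictures are not rectified), "pose" (4x4, takes a point from camera to world coordinates). Camera axes: x right, y up, looking along -z (the intrinsics and any distortion apply to the point x, -y, -z); pixel columns grow to the right and rows downward; lengths in mm; the calibration is good to about 2 mm. A picture is of the moment at which its call begins. camera_info takes no time and is no camera call.
- bot.finish_job(): hands the job in, once; it reports no verdict.
The state is a dict: "time_s": time; "joints": joint angles; "joint_velocities": joint speeds; "effort": joint torques, N m; "position": TCP position; "orientation": TCP orientation; "force": force on the tool from outside, world axes, zero at the start; "wrist_torque": the same for the moment, N m; "grip_width": finger opening in mm.
Only numpy, scipy, OpenCV 4.12 (cv2) and the standard library are available. Lean on these libraries where they do the work, as an engineer would, in place of code of your own. Each camera call takes 0.05 s, during which the arm holds its last target.

### The job

Sort the three loose wheel parts on the counter into the black sorting block, each into the bay that already holds one of its kind: the aluminium valve stem, the clip-on weight and the flat stick-on weight, which must lie flat down in its bay. The flat weight has slid under the front of the clear riser shelf, where only its top can be reached: draw it out flat along the counter until all of it is clear of the shelf, and then pick it up. Leave the brass cap, the blue spoke wrench and the rim protector where they are, and the parts already in the block inside it.

Things in the scene. Friction and masses are not known exactly. Their poses are not given: they have to be found in the camera images.
- riser: Riser shelf, fixed, left or right of the block: clear acrylic board, blue edge trims, grey ends, open front and back; x points away from the robot (within 0.1 rad), y left. Board local x -40 to 100 mm, y -170 to 170, underside 125 and top 143 mm above the counter; inner faces of the ends y -152, 152. A fixed jar on its y+ end reaches 200 mm. Origin on the counter.
- shelf_edge (a point): Middle of the lower front edge of the riser's board, 125 mm above the counter; the front edge runs through it along the riser's y.
- block: Black sorting block fixed by a C-clamp at the counter's far edge. 130 (x) by 200 (y) by 40 mm high, walls, dividers, floor 5 mm; origin on the counter under its centre; x away from the robot (within 0.1 rad), y left. Three open bays side by side in y, each 120 (x) by 60 (y), dividers 35 mm high. Behind it (x 65 to 178, y -30 to 30) the clamped tab and clamp arm, up to 31 mm high.
- bay_left (a point): Centre of the floor of the left bay (block y +65 mm), 5 mm above the counter.
- bay_middle (a point): Centre of the floor of the middle bay, 5 mm above the counter.
- bay_right (a point): Centre of the floor of the right bay (block y -65 mm), 5 mm above the counter.
- strip: Flat stick-on weight to sort: silvery steel bar of 4 segments, 20 mm wide (x), 80 long (y), 5 thick, about 60 g; origin at the centre of its underside, z up. Starts on the counter under the front of the riser's board, long side along the front edge (within 0.15 rad), centre 4 to 14 mm behind it. Pressed lightly on top and pulled it slides: fingertips grip it better than the plywood does.
- strip_end_a (a point): Middle of one short end of the flat weight's underside, 40 mm from its centre (its -y).
- strip_end_b (a point): Middle of its other short end, 40 mm from its centre (its +y).
- clip_weight: Clip-on weight to sort: grey, slightly curved zinc bar 12 mm wide (x; 14 over the curve), 49 long (y), 11 high, with a 12 mm wide steel clip rising from its middle to 21.5 mm; about 40 g. Origin at the centre of its underside, z up. Lies in front of the block.
- stem: Valve stem to sort: aluminium, upright on its 18 mm flange, 44 mm tall: black seal and 15 mm nut up to 12 mm, then a round body 11 mm thick from 12 to 34 mm, then an 8 mm thread; about 25 g. Origin at the centre of the flange's underside, z along the stem. Stands in front of the block.
- sample_strip: A second flat stick-on weight, same shape, lying lengthwise near the middle of one of the bays: that is the bay for flat weights.
- sample_clip: A second clip-on weight, same shape, lying lengthwise near the middle of another bay: the bay for clip-on weights.
- sample_stem: A second valve stem, same shape, standing near the middle of the remaining bay: the bay for valve stems.
- cap: Brass valve cap, bystander, 12 mm across, 14 mm tall, standing on the counter midway between the riser and the block, nearer the robot; origin at its foot.
- spoke_wrench: Blue steel spoke wrench, bystander, 112 mm long (its x) by 24 mm, 6 mm thick, lying on the counter between the riser and the block; origin at the centre of its underside.
- rim_protector: Silver rim protector, bystander, a curved U-channel 105 mm long (its y), 28 mm wide and 24 mm high, open side down, lying loose along x on top of the riser's board at its y- end; origin at the centre of its underside.
Mind the look-alikes: they are no part of the job. What is shaped like the clip_weight but orange is not meant.

How it is judged:
By the outcome, as a careful person would: the job done as asked, in the order asked, and still so for the second after the job is handed in, with the robot touching nothing.
It also fails if it takes over 72 s, if anything falls off the work surface, if the arm or the gripper's body presses on something with over 40 N, if the wrist force passes 120 N, or if a joint passes its speed limit or range.

## Working session

There is one attempt and no reset: what is moved stays moved. The work goes in short steps, Python scripts to look and compute and a shell command to move; the robot and the scene stay as the last step left them, time stands still between calls to the robot, and variables do not carry over. Pictures are saved under pics/ and viewed, and the job is handed in when it is done.

```bash
ls; mkdir -p pics; python3 - <<'E'
from rig import bot
import cv2,numpy as np
print(bot.observe())
for n in("side","top"):
    p,d=bot.read_camera(n); cv2.imwrite(f"pics/{n}0.png",p); np.save(f"{n}0.npy",d); 
    print(n,bot.camera_info(n))
E
```

```text
pics
{'time_s': 0.0, 'joints': array([-1.41658283e+00,  1.24529026e-01,  1.65167637e+00,  1.14778163e-07,
        1.36750613e+00, -8.26043052e-02]), 'joint_velocities': array([ 0.0005052 ,  0.00065136, -0.00016114,  0.00071959, -0.00135953,
       -0.00102675]), 'effort': array([ 1.89586382e-03, -4.23604274e+01, -3.65456307e+01, -2.83031829e-05,
        6.95512164e-03, -1.30417371e-05]), 'position': array([ 152.3712804 , -631.25731465,  230.03613967]), 'orientation': array([-7.21879803e-04,  7.85687289e-01, -6.18622955e-01, -7.75433916e-04]), 'force': array([ 0.37009921,  0.26776166, -0.17058227]), 'wrist_torque': array([-0.02860241,  0.01173138,  0.03314384]), 'grip_width': 85.32647310001549}
side {'fov_y': 49.58005385168843, 'cx': 250.6926064236966, 'cy': 194.344940513248, 'dist': array([-0.09191528,  0.        ,  0.        ,  0.        ,  0.        ]), 'pose': array([[ 9.90180345e-01,  1.06731924e-01, -9.02838847e-02,
         4.06140883e+02],
       [-1.39792155e-01,  7.51262417e-01, -6.45029406e-01,
        -6.81005848e+02],
       [-1.01834032e-03,  6.51316418e-01,  7.58805565e-01,
         8.81355305e+02],
       [ 0.00000000e+00,  0.00000000e+00,  0.00000000e+00,
         1.00000000e+00]])}
top {'fov_y': 43.6399658818392, 'cx': 252.03966332361577, 'cy': 197.56203088568938, 'dist': array([-0.03676593,  0.        ,  0.        ,  0.        ,  0.        ]), 'pose': array([[ 1.59353390e-02,  9.95921511e-01, -8.88054539e-02,
         4.00474521e+02],
       [-9.99801272e-01,  1.69352419e-02,  1.05173671e-02,
        -8.16460835e+00],
       [ 1.19784140e-02,  8.86202080e-02,  9.95993462e-01,
         1.22632104e+03],
       [ 0.00000000e+00,  0.00000000e+00,  0.00000000e+00,
         1.00000000e+00]])}
```

View pics/side0.png

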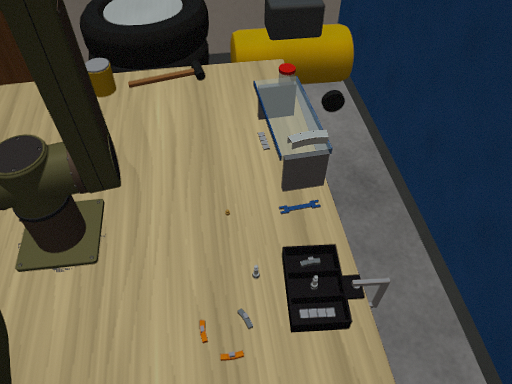

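View pics/top0.png

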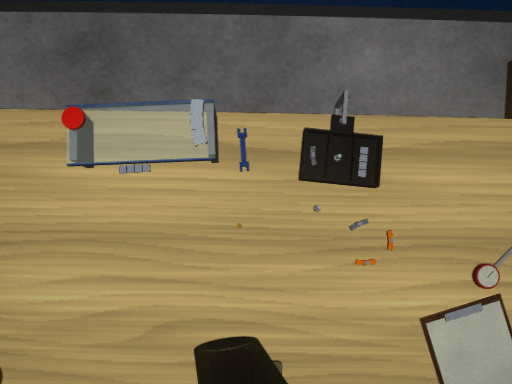

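```bash
cat > h.py <<'E'
import numpy as np,cv2
from rig import bot
def KD(n):
    i=bot.camera_info(n); f=192/np.tan(np.radians(i["fov_y"]/2))
    return np.array([[f,0,i["cx"]],[0,f,i["cy"]],[0,0,1.]]),np.array(i["dist"]),np.array(i["pose"])
def on(n,pts,z):
    K,D,P=KD(n); pts=np.array(pts,float).reshape(-1,1,2)
    u=cv2.undistortPoints(pts,K,D).reshape(-1,2)
    r=np.c_[u[:,0],-u[:,1],-np.ones(len(u))]@P[:3,:3].T
    o=P[:3,3]; t=(np.asarray(z)-o[2])/r[:,2]; return o+r*t[:,None]
def proj(n,X):
    K,D,P=KD(n); X=np.array(X,float).reshape(-1,3); c=(X-P[:3,3])@P[:3,:3]; c=c*[1,-1,-1]
    return cv2.projectPoints(c,np.zeros(3),np.zeros(3),K,D)[0].reshape(-1,2)
def tri(na,a,nb,b):
    A=[];B=[]
    for n,p in((na,a),(nb,b)):
        K,D,P=KD(n);u=cv2.undistortPoints(np.array(p,float).reshape(1,1,2),K,D)[0,0]
        r=P[:3,:3]@np.array([u[0],-u[1],-1]);r/=np.linalg.norm(r);M=np.eye(3)-np.outer(r,r);A.append(M);B.append(M@P[:3,3])
    return np.linalg.solve(sum(A),sum(B))
def crop(img,x0,y0,w,h,s,f):
    c=cv2.resize(img[y0:y0+h,x0:x0+w],None,fx=s,fy=s,interpolation=cv2.INTER_CUBIC); cv2.imwrite(f,c)
E
python3 - <<'E'
from h import *
t=cv2.imread("pics/top0.png");s=cv2.imread("pics/side0.png")
crop(t,55,80,180,110,4,"pics/t_riser.png");crop(t,290,110,120,160,3.75,"pics/t_block.png")
crop(s,220,60,120,140,4,"pics/s_riser.png");crop(s,190,190,200,180,3.3,"pics/s_block.png")
E
```

```text
(no output)
```

View pics/t_riser.png

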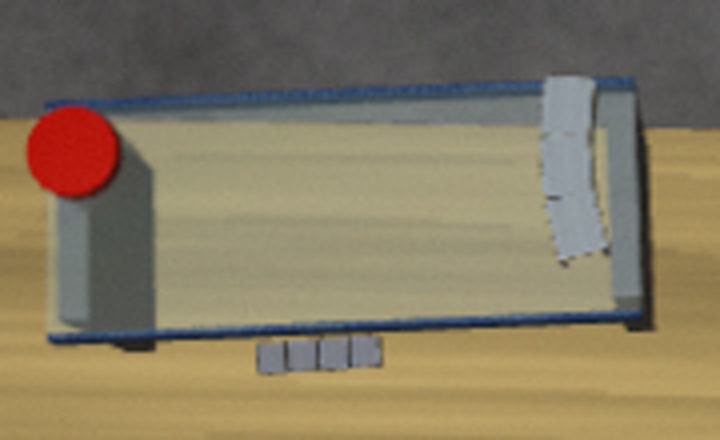

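View pics/t_block.png

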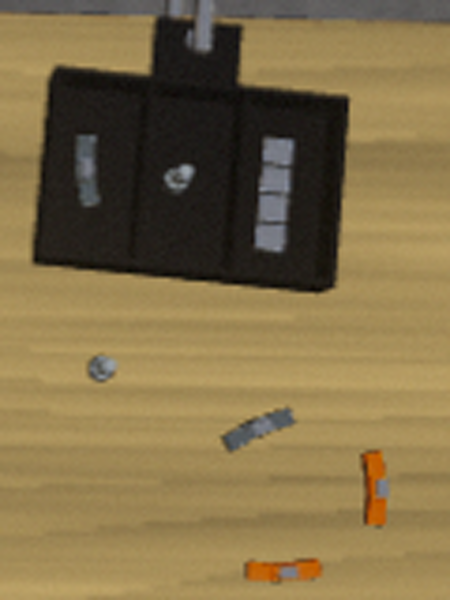

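View pics/s_riser.png

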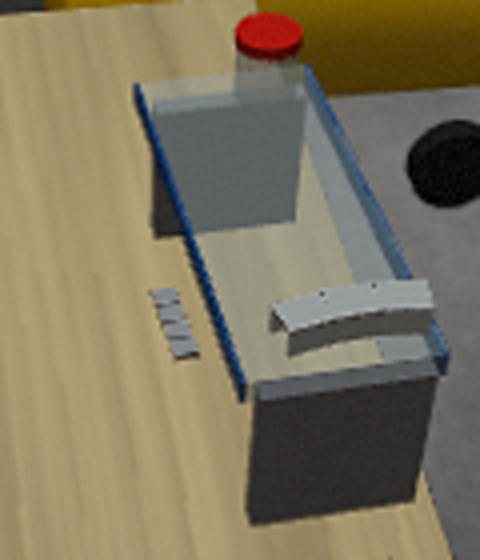

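View pics/s_block.png

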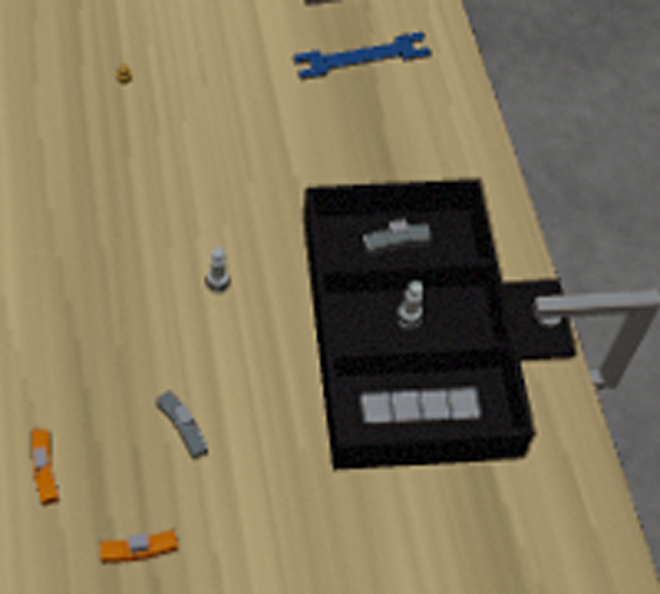

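The left bay holds the clip sample, the middle bay the stem and the right bay the strip. In the top view, the loose stem is at about (317,208), the clip weight at (359,224), the strip at about (135,169) and the block's corners span (300–382, 128–187). Next I'll measure them.

```bash
cat > m.py <<'E'
from h import *
t=cv2.imread("pics/top0.png");s=cv2.imread("pics/side0.png")
def blob(img,box,f):
    x0,y0,x1,y1=box; m=np.zeros(img.shape[:2],np.uint8); m[y0:y1,x0:x1]=f(img[y0:y1,x0:x1].astype(int))
    n,l,st,c=cv2.connectedComponentsWithStats(m); k=1+np.argmax(st[1:,4]); ys,xs=np.where(l==k)
    return np.c_[xs,ys].astype(float)
gray=lambda c:((c[...,2]-c[...,0]<25)&(c.sum(-1)>150)).astype(np.uint8)
black=lambda c:(c.sum(-1)<130).astype(np.uint8)
def show(n,img,box,z,f=gray):
    p=blob(img,box,f); w=on(n,p,z)[:,:2]; r=cv2.minAreaRect(w.astype(np.float32)); 
    (c,sz,a)=r; cov=np.cov((w-w.mean(0)).T); e,v=np.linalg.eigh(cov); ax=v[:,1]
    print(n,len(p),"cen",w.mean(0).round(1),"rect",np.round(c,1),np.round(sz,1),"long axis deg",round(np.degrees(np.arctan2(ax[1],ax[0]))%180,1)); return p
E
python3 - <<'E'
from m import *
print("strip");show("top",t,(112,162,160,178),5);show("side",s,(252,128,274,156),5)
print("clip");show("top",t,(343,214,372,234),9);show("side",s,(232,304,258,332),9)
print("stem");show("top",t,(308,200,326,216),22);show("side",s,(246,260,266,282),22)
print("samples");show("top",t,(357,144,372,180),10);show("top",t,(307,144,319,168),14);show("top",t,(331,150,345,166),30)
# block top outline
p=blob(t,(290,118,392,195),black); 
w=on("top",p,40)[:,:2]; 
# tri stem top
print("stem top tri by hand", )
for nm,img in (("top",t),("side",s)):
  pass
# block corners by hand (crop -> px)
c=lambda L,x0,y0,k:[((x+.5)/k+x0-.5,(y+.5)/k+y0-.5) for x,y in L]
T=c([(55,67),(349,97),(330,291),(34,263)],290,110,3.75); S=c([(480,180),(534,432),(334,466),(305,188)],190,190,3.3)
print(on("top",T,40).round(1)); print(on("side",S,40).round(1))
for a,b in zip(T,S): pass
Rt=c([(48,340),(642,317),(632,80),(46,106)],55,80,4); print("riser top",on("top",Rt,[125,125,143,143]).round(1))
Rs=c([(138,86),(242,394)],220,60,4);print(on("side",Rs,143).round(1))
print("cap",on("side",[(227,212)],7).round(1),on("top",[(239,225)],14).round(1))
E
```

```text
strip
top 280 cen [582.4 286.9] rect [582.9 292.7] [26.  95.8] long axis deg 89.0
side 110 cen [580.8 279.7] rect [580.9 280.2] [19.6 81.1] long axis deg 94.6
clip
top 84 cen [ 446.6 -292.9] rect [ 447.  -293.5] [12.8 47.4] long axis deg 114.4
side 128 cen [ 447.5 -295.4] rect [ 447.6 -295.5] [15.1 51.6] long axis deg 113.7
stem
top 35 cen [ 485.6 -184.6] rect [ 485.5 -185.1] [12.6 15.3] long axis deg 101.2
side 62 cen [ 486.4 -189.7] rect [ 487.3 -189.3] [35.  14.1] long axis deg 82.2
samples
top 258 cen [ 606.9 -304.8] rect [ 607.  -304.8] [22.1 79.9] long axis deg 174.5
top 106 cen [ 621.4 -174.8] rect [ 620.9 -174.8] [47.3 14.6] long axis deg 4.2
top 45 cen [ 613.7 -235.2] rect [ 615.2 -235.6] [14.3 21.9] long axis deg 132.9
stem top tri by hand
[[ 685.9 -149.7   40. ]
 [ 669.5 -348.7   40. ]
 [ 537.5 -334.6   40. ]
 [ 552.8 -136.4   40. ]]
[[ 686.9 -152.7   40. ]
 [ 670.  -348.5   40. ]
 [ 536.9 -351.5   40. ]
 [ 557.9 -140.9   40. ]]
riser top [[568.1 412.  125. ]
 [587.4  67.3 125. ]
 [722.8  75.1 143. ]
 [702.  413.7 143. ]]
[[568.8 400.6 143. ]
 [584.7  55.9 143. ]]
cap [[438.7   9.5   7. ]] [[438.5  10.8  14. ]]
```

```bash
cat > d.py <<'E'
from h import *
import sys
def pose():
    o=bot.observe(); q=o["orientation"]; from scipy.spatial.transform import Rotation as R
    M=R.from_quat([q[1],q[2],q[3],q[0]]).as_matrix(); return o,M
def go(x,y,z,h):
    o,M=pose(); p=o["position"]; h0=np.degrees(np.arctan2(M[1,0],M[0,0]))
    tw=-((h-h0+180)%360-180); a=np.radians(h); d=np.array([x,y,z])-p
    tx=np.array([np.cos(a),np.sin(a)]); ty=np.array([np.sin(a),-np.cos(a)])
    l0=M.T@d
    print("t",round(o["time_s"],2),"p",p.round(1),"h",round(h0,1),"w",round(o["grip_width"],1),"F",o["force"].round(1))
    print("twist",round(tw,1),"| now xyz mm",l0.round(1),"| after twist xy",round(tx@d[:2],1),round(ty@d[:2],1),"z",round(-d[2],1))
if __name__=="__main__": go(*map(float,sys.argv[1:]))
E
python3 - <<'E'
from m import *
c=lambda L,x0,y0,k:[((x+.5)/k+x0-.5,(y+.5)/k+y0-.5) for x,y in L]
S=c([(218,251),(217,283),(413,284),(410,320)],190,190,3.3)
print(on("side",S,[44,3,49,8]).round(1))
T=c([(101,368),(106,369)],290,110,3.75);print(on("top",T,[12,44]).round(1))
# block: black mask rect
p=blob(t,(294,120,392,195),black).astype(int);m=np.zeros(t.shape[:2],np.uint8);m[p[:,1],p[:,0]]=1
m=cv2.morphologyEx(m,cv2.MORPH_CLOSE,np.ones((25,25)));m=cv2.morphologyEx(m,cv2.MORPH_OPEN,np.ones((41,41)))
ys,xs=np.where(m);w=on("top",np.c_[xs,ys],40)[:,:2].astype(np.float32);print(cv2.minAreaRect(w))
# strip corners
R=c([(257,345),(380,337),(382,366),(260,374)],55,80,4);print(on("top",R,5).round(1))
# bay inner edges at top of walls, side view inside
E
python3 d.py 486 -188 120 -95
```

```text
[[ 486.8 -186.8   44. ]
 [ 486.1 -189.     3. ]
 [ 615.2 -234.9   49. ]
 [ 616.6 -241.     8. ]]
[[ 485.5 -185.5   12. ]
 [ 482.6 -184.2   44. ]]
((616.6380615234375, -243.17349243164062), (140.7257080078125, 192.7366943359375), 0.3420705497264862)
[[585.3 322.6   5. ]
 [591.8 243.6   5. ]
 [573.1 241.7   5. ]
 [566.6 319.9   5. ]]
t 0.1 p [ 152.4 -631.3  230.1] h -76.4 w 85.3 F [ 0.2 -0.1 -0.4]
twist 18.6 | now xyz mm [-352.4 -428.3  110.9] | after twist xy -470.7 -293.7 z 110.1
```

```bash
python3 -m pendant '[[[-0.025,-0.0306,0.006,0,0],[-0.025,-0.0306,0.006,0,0],[-0.025,-0.0306,0.006,0,0],[-0.025,-0.0306,0.006,0,0],[-0.025,-0.0306,0.006,0,0]]]' 30
python3 -m pendant '[[[-0.025,-0.0306,0.006,0,0],[-0.025,-0.0306,0.006,0,0],[-0.025,-0.0306,0.006,0,0],[-0.025,-0.0306,0.006,0,0],[-0.025,-0.0306,0.006,0,0]]]'
python3 -m pendant '[[[-0.025,-0.0306,0.006,0,0],[-0.025,-0.0306,0.006,0,0],[-0.025,-0.0306,0.006,0,0],[0,0,0,0,0],[0,0,0,0,0]]]'
python3 d.py 485.5 -187 120 -95
```

```text
time_s: 0.52
position: [272.4, -472.6, 200.4]
orientation: [-0.0, 0.785, -0.619, -0.0]
force: [1.3, -0.1, 1.1]
grip_width: 85.1
time_s: 0.93
position: [391.8, -315.1, 170.7]
orientation: [-0.0, 0.786, -0.619, -0.0]
force: [1.7, -0.5, 0.1]
grip_width: 85.1
time_s: 1.35
position: [463.3, -220.5, 152.3]
orientation: [0.0, 0.787, -0.617, -0.001]
force: [-0.8, -0.0, 0.1]
grip_width: 85.1
t 1.35 p [ 463.3 -220.5  152.3] h -76.2 w 85.1 F [-0.8 -0.   0.1]
twist 18.8 | now xyz mm [-27.2 -29.7  32.3] | after twist xy -35.4 -19.2 z 32.3
```

```bash
python3 -m pendant '[[[-0.0272,-0.0297,0.016,0,0.3],[0,0,0.016,6.2,0.4],[0,0,0,6.2,0.4],[0,0,0,6.2,0.4],[0,0,0,0,0.4]]]'
python3 - <<'E'
from h import *
for n in("side","top"):
    p,d=bot.read_camera(n); cv2.imwrite(f"pics/{n}1.png",p)
    if n=="side": crop(p,190,130,200,180,3.3,"pics/s1.png")
    else: crop(p,240,110,180,130,4,"pics/t1.png")
E
python3 d.py 485.5 -187 14 -95
```

```text
time_s: 1.77
position: [483.8, -191.3, 121.5]
orientation: [-0.0, -0.674, 0.739, 0.0]
force: [-0.1, 0.3, 0.6]
grip_width: 51.3
t 1.87 p [ 484.2 -191.5  122. ] h -95.0 w 51.5 F [-0.1  0.2  0.8]
twist 0.0 | now xyz mm [ -4.6  -1.  108. ] | after twist xy -4.6 -1.0 z 108.0
```

View pics/s1.png

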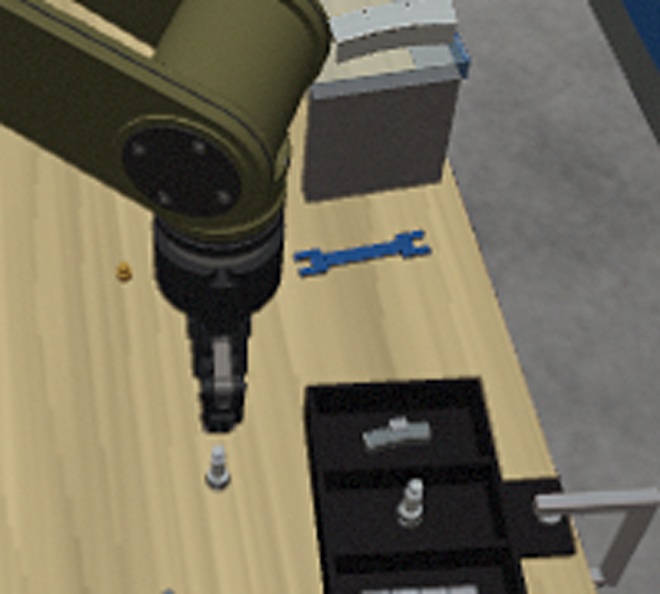

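View pics/t1.png

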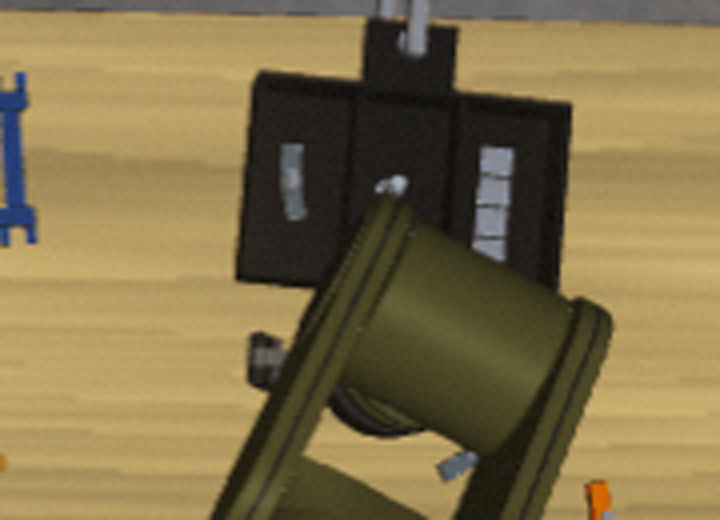

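```bash
python3 -m pendant '[[[-0.0046,-0.001,0.03,0,0.4],[0,0,0.03,0,0.4],[0,0,0.03,0,0.4],[0,0,0.0175,0,0.5],[0,0,0,0,0.5]]]'
python3 -m pendant '[[[0,0,0,0,1],[0,0,0,0,1],[0,0,0,0,1],[0,0,0,0,1],[0,0,0,0,1]]]' 30; python3 d.py 485.5 -187 14 -95
```

```text
time_s: 2.28
position: [482.3, -185.0, 10.1]
orientation: [-0.002, -0.676, 0.737, 0.004]
force: [-1.8, 1.4, 0.1]
grip_width: 42.7
time_s: 2.7
position: [487.4, -186.9, 16.5]
orientation: [0.001, -0.675, 0.737, -0.002]
force: [0.3, -0.7, 3.3]
grip_width: 10.0
t 2.7 p [ 487.4 -186.9   16.5] h -95.0 w 10.0 F [ 0.3 -0.7  3.3]
twist -0.0 | now xyz mm [0.3 1.9 2.5] | after twist xy 0.3 1.9 z 2.5
```

```bash
python3 -m pendant '[[[0,0,-0.02,0,1],[0,0,-0.035,0,1],[0,0,-0.03,0,1],[0,0,0,0,1],[0,0,0,0,1]]]'; python3 d.py 576.6 -239.4 100 -95
```

```text
time_s: 3.12
position: [487.8, -186.9, 102.6]
orientation: [0.001, -0.675, 0.737, -0.003]
force: [-0.3, -0.7, -0.4]
grip_width: 9.4
t 3.12 p [ 487.8 -186.9  102.6] h -95.0 w 9.4 F [-0.3 -0.7 -0.4]
twist -0.0 | now xyz mm [ 44.6 -93.    3.3] | after twist xy 44.6 -93.0 z 2.6
```

```bash
python3 -m pendant '[[[0.015,-0.031,0,0,1],[0.015,-0.031,0,0,1],[0.015,-0.031,0,0,1],[0,0,0.02,0,1],[0,0,0,0,1]]]'; 
python3 - <<'E'
from h import *
for n in("side","top"):
    p,d=bot.read_camera(n); cv2.imwrite(f"pics/{n}2.png",p)
    if n=="side": crop(p,230,190,140,150,4,"pics/s2.png")
E
python3 d.py 576.6 -239.4 22 -95
```

```text
time_s: 3.53
position: [573.0, -238.4, 74.7]
orientation: [-0.001, -0.675, 0.738, 0.003]
force: [-1.4, 1.3, -2.0]
grip_width: 9.4
t 3.63 p [ 572.6 -237.9   76.6] h -95.0 w 9.3 F [-0.9 -1.  -0.2]
twist -0.0 | now xyz mm [ 1.3 -4.4 54.6] | after twist xy 1.2 -4.1 z 54.6
```

View pics/s2.png

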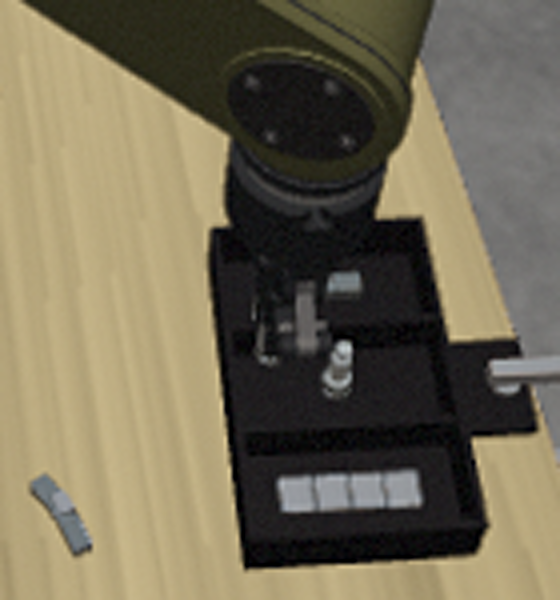

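```bash
python3 -m pendant '[[[0.0013,-0.0044,0.015,0,1],[0,0,0.02,0,1],[0,0,0.0125,0,1],[0,0,0.005,0,1],[0,0,0,0,1]]]';python3 -m pendant '[[[0,0,0,0,1],[0,0,0.001,0,1]]]' ; python3 d.py 576.6 -239.4 21 -95
```

```text
time_s: 4.05
position: [577.1, -239.6, 25.2]
orientation: [-0.001, -0.675, 0.737, 0.002]
force: [-0.1, -0.6, -0.5]
grip_width: 9.2
time_s: 4.22
position: [579.6, -241.0, 27.4]
orientation: [0.0, -0.675, 0.737, -0.001]
force: [0.5, -0.4, -0.5]
grip_width: 9.5
t 4.22 p [ 579.6 -241.    27.4] h -95.0 w 9.5 F [ 0.5 -0.4 -0.5]
twist -0.0 | now xyz mm [-1.3  3.2  6.4] | after twist xy -1.3 3.2 z 6.4
```

```bash
python3 -m pendant '[[[0,0,0.002,0,1],[0,0,0,0,1],[0,0,0,0,1],[0,0,0,0,1]]]' ; python3 d.py 576.6 -239.4 21 -95;python3 -m pendant '[[[0,0,0.002,0,1],[0,0,0,0,1],[0,0,0,0,1]]]'; python3 d.py 576.6 -239.4 21 -95
```

```text
time_s: 4.55
position: [579.1, -240.7, 24.3]
orientation: [0.0, -0.675, 0.737, -0.0]
force: [0.9, -0.2, -0.3]
grip_width: 9.3
t 4.55 p [ 579.1 -240.7   24.3] h -95.0 w 9.3 F [ 0.9 -0.2 -0.3]
twist -0.0 | now xyz mm [-1.1  2.6  3.3] | after twist xy -1.1 2.6 z 3.3
time_s: 4.8
position: [578.7, -240.6, 21.7]
orientation: [-0.0, -0.675, 0.737, 0.0]
force: [-0.3, -1.0, -0.2]
grip_width: 9.5
t 4.8 p [ 578.7 -240.6   21.7] h -95.0 w 9.5 F [-0.3 -1.  -0.2]
twist -0.0 | now xyz mm [-1.   2.2  0.7] | after twist xy -1.0 2.2 z 0.7
```

```bash
python3 -m pendant '[[[0,0,0.0015,0,1],[0,0,0,0,1],[0,0,0,0,1]]]' ; python3 -m pendant '[[[0,0,0,0,0.8],[0,0,0,0,0.72],[0,0,0,0,0.72],[0,0,0,0,0.72],[0,0,-0.005,0,0.72]]]'; python3 -m pendant '[[[0,0,-0.02,0,0.7],[0,0,-0.04,0,0.7],[0,0,-0.04,0,0.5],[0,0,0,0,0.5],[0,0,0,0,0.5]]]'; python3 d.py 447 -294 100 -66
```

```text
time_s: 5.05
position: [579.2, -240.8, 21.5]
orientation: [0.0, -0.675, 0.737, -0.0]
force: [-3.2, 1.5, 4.5]
grip_width: 9.4
time_s: 5.47
position: [578.0, -240.2, 24.2]
orientation: [-0.0, -0.675, 0.737, 0.001]
force: [-0.7, 0.2, -0.1]
grip_width: 23.9
time_s: 5.88
position: [581.3, -241.8, 130.1]
orientation: [0.001, -0.675, 0.737, -0.004]
force: [0.2, -0.5, -0.6]
grip_width: 42.5
t 5.88 p [ 581.3 -241.8  130.1] h -95.0 w 42.5 F [ 0.2 -0.5 -0.6]
twist -29.0 | now xyz mm [ 63.6 129.4  29.3] | after twist xy -6.9 143.9 z 30.1
```

```bash
python3 -m pendant '[[[0.0159,0.0323,0,0,0.1],[0.0159,0.0323,0,0,0.1],[0.0159,0.0323,0,0,0.1],[0.0159,0.0323,0,0,0.1],[0,0,0,-5.8,0.1]]]'; python3 -m pendant '[[[0,0,0,-5.8,0.1],[0,0,0.02,-5.8,0.1],[0,0,0.01,-5.8,0.1],[0,0,0,-5.8,0.1],[0,0,0,0,0.1]]]'; 
python3 - <<'E'
from m import *
for n in("side","top"):
    p,d=bot.read_camera(n); cv2.imwrite(f"pics/{n}3.png",p)
    if n=="side": crop(p,190,200,180,170,3.3,"pics/s3.png");show("side",p,(232,304,258,332),9)
    else: crop(p,290,110,120,160,3.75,"pics/t3.png")
E
python3 d.py 447 -294 20 -66
```

```text
time_s: 6.3
position: [439.1, -292.9, 122.8]
orientation: [0.001, 0.711, -0.703, -0.003]
force: [0.5, -0.6, 0.1]
grip_width: 76.6
time_s: 6.72
position: [443.0, -291.5, 92.7]
orientation: [-0.0, 0.839, -0.544, -0.002]
force: [0.5, 0.4, -0.3]
grip_width: 76.8
side 122 cen [ 447.7 -295.5] rect [ 448.2 -295.6] [14.8 50.8] long axis deg 114.3
t 6.82 p [ 444.1 -292.3   94.4] h -66.2 w 76.7 F [ 0.2 -0.4  0.7]
twist -0.2 | now xyz mm [ 2.9 -2.  74.4] | after twist xy 2.8 -1.9 z 74.4
```

View pics/s3.png

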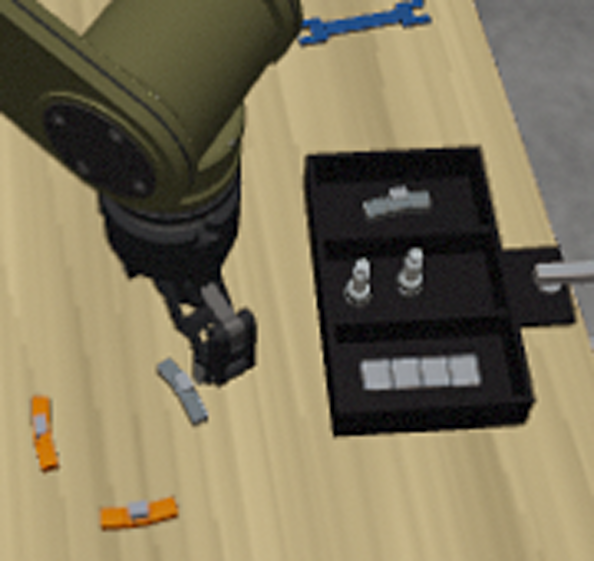

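View pics/t3.png

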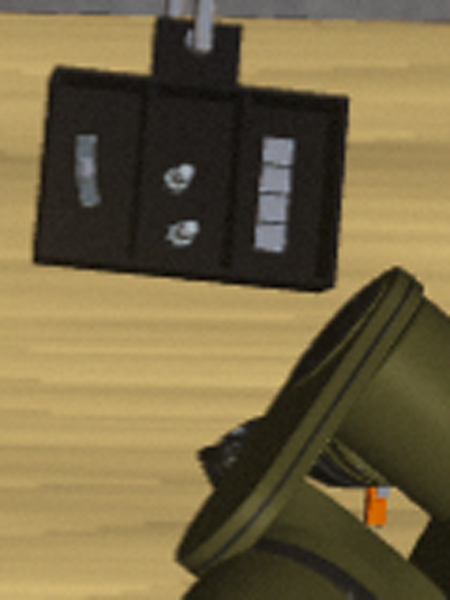

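```bash
python3 -m pendant '[[[0.003,-0.002,0.03,0,0.1],[0,0,0.03,0,0.1],[0,0,0.02,0,0.1],[0,0,0,0,0.1],[0,0,0,0,0.1]]]'; python3 d.py 447.3 -294.5 2 -66
```

```text
time_s: 7.23
position: [447.0, -293.9, 14.5]
orientation: [-0.0, 0.838, -0.545, -0.001]
force: [0.1, -0.1, 1.0]
grip_width: 77.2
t 7.23 p [ 447.  -293.9   14.5] h -66.1 w 77.2 F [ 0.1 -0.1  1. ]
twist -0.1 | now xyz mm [ 0.7 -0.1 12.5] | after twist xy 0.6 -0.1 z 12.5
```

```bash
python3 -m pendant '[[[0,0,0.008,0,0.15],[0,0,0.0045,0,0.25],[0,0,0,0,0.35],[0,0,0,0,0.35],[0,0,0,0,0.35]]]'; python3 -m pendant '[[[0,0,0,0,1],[0,0,0,0,1],[0,0,0,0,1],[0,0,0,0,1]]]' 25; python3 d.py 447.3 -294.5 2 -66
```

```text
time_s: 7.65
position: [448.1, -295.0, 3.7]
orientation: [0.0, 0.838, -0.545, 0.001]
force: [0.7, 0.5, 0.3]
grip_width: 55.6
time_s: 7.98
position: [448.3, -295.0, 4.1]
orientation: [0.0, 0.839, -0.545, 0.001]
force: [-1.6, 0.5, 6.2]
grip_width: 48.1
t 7.98 p [ 448.3 -295.     4.1] h -66.0 w 48.1 F [-1.6  0.5  6.2]
twist -0.0 | now xyz mm [-0.9  0.7  2.1] | after twist xy -0.9 0.7 z 2.1
```

Gripped at 48.1 mm, which fits the bar's 49 mm. I'll lift it and look.

```bash
python3 -m pendant '[[[0,0,-0.02,0,1],[0,0,-0.035,0,1],[0,0,-0.035,0,1],[0,0,0,-7,1],[0,0,0,-7,1]]]';python3 -m pendant '[[[0,0,0,-7,1],[0,0,0,-7,1],[0,0,0,-7,1],[0,0,0,-7,1],[0,0,0,-7,1]]]';python3 -m pendant '[[[0,0,0,-7,1],[0,0,0,-5,1],[0,0,0,0,1]]]'
python3 - <<'E'
from h import *
for n in("side",):
    p,d=bot.read_camera(n); cv2.imwrite(f"pics/{n}4.png",p)
    crop(p,190,200,180,170,3.3,"pics/s4.png")
E
python3 d.py 618 -193.5 100 -5
```

```text
time_s: 8.4
position: [449.5, -296.1, 96.5]
orientation: [0.001, 0.9, -0.436, 0.003]
force: [-0.2, 0.4, -0.9]
grip_width: 47.9
time_s: 8.82
position: [447.6, -294.5, 92.8]
orientation: [0.0, 0.989, -0.145, 0.0]
force: [-0.1, -0.7, 0.2]
grip_width: 47.7
time_s: 9.07
position: [447.6, -294.5, 92.8]
orientation: [-0.0, 0.999, -0.043, -0.0]
force: [0.1, 0.7, -0.2]
grip_width: 48.2
t 9.12 p [ 447.6 -294.5   92.8] h -5.1 w 48.1 F [-0.5 -0.1 -0.5]
twist -0.1 | now xyz mm [ 160.7 -115.9   -7.1] | after twist xy 160.9 -115.5 z -7.2
```

View pics/s4.png

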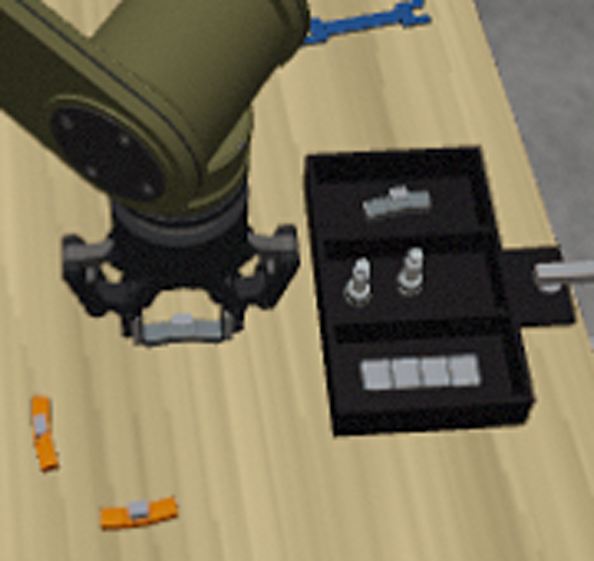

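```bash
python3 -m pendant '[[[0.034,-0.0232,0,0,1],[0.034,-0.0232,0,0,1],[0.034,-0.0232,0,0,1],[0.034,-0.0232,0,0,1],[0.0224,-0.0232,0,0,1]]]';python3 -m pendant '[[[0,0,0,0,1],[0,0,0.02,0,1],[0,0,0,0,1],[0,0,0,0,1]]]'
python3 - <<'E'
from m import *
for n in("side",):
    p,d=bot.read_camera(n); cv2.imwrite(f"pics/{n}5.png",p)
    crop(p,230,190,140,150,4,"pics/s5.png")
show("side",s,(298,256,324,268),13)
E
python3 d.py 615.6 -193.5 20 -5
```

```text
time_s: 9.53
position: [618.4, -191.9, 93.2]
orientation: [0.0, 0.999, -0.045, 0.001]
force: [-0.4, -0.4, -0.5]
grip_width: 48.0
time_s: 9.87
position: [614.0, -192.5, 71.2]
orientation: [-0.001, 0.999, -0.045, -0.002]
force: [-0.4, -0.7, -0.9]
grip_width: 47.7
side 112 cen [ 621.9 -173.3] rect [ 621.4 -171.2] [49.4 21. ] long axis deg 5.4
t 9.92 p [ 614.7 -193.    72.3] h -5.1 w 47.9 F [ 0.  -1.  -0.1]
twist -0.1 | now xyz mm [ 1.   0.4 52.3] | after twist xy 0.9 0.4 z 52.3
```

View pics/s5.png

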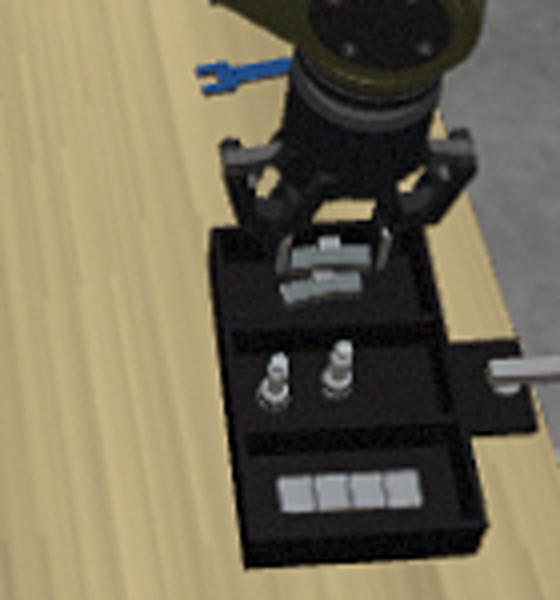

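```bash
python3 -m pendant '[[[0.001,0.0003,0.02,0,1],[0,0,0.02,0,1],[0,0,0.01,0,1],[0,0,0,0,1],[0,0,0,0,1]]]';python3 d.py 615.6 -193.5 10 -5;python3 -m pendant '[[[0,0,0.008,0,1],[0,0,0,0,1],[0,0,0,0,1],[0,0,0,0,1]]]';python3 d.py 615.6 -193.5 10 -5
```

```text
time_s: 10.33
position: [616.2, -193.6, 23.0]
orientation: [-0.0, 0.999, -0.044, -0.0]
force: [0.3, -0.9, 0.1]
grip_width: 47.9
t 10.33 p [ 616.2 -193.6   23. ] h -5.1 w 47.9 F [ 0.3 -0.9  0.1]
twist -0.1 | now xyz mm [-0.6 -0.1 13. ] | after twist xy -0.6 -0.1 z 13.0
time_s: 10.67
position: [617.0, -193.5, 15.6]
orientation: [0.0, 0.999, -0.044, 0.0]
force: [0.2, 0.4, -0.4]
grip_width: 48.2
t 10.67 p [ 617.  -193.5   15.6] h -5.0 w 48.2 F [ 0.2  0.4 -0.4]
twist -0.0 | now xyz mm [-1.4  0.1  5.6] | after twist xy -1.4 0.1 z 5.6
```

```bash
python3 -m pendant '[[[0,0,0.0045,0,1],[0,0,0,0,1],[0,0,0,0,1],[0,0,0,0,1]]]';python3 d.py 615.6 -193.5 10 -5;python3 -m pendant '[[[0,0,0.002,0,1],[0,0,0,0,1],[0,0,0,0,1]]]';python3 d.py 615.6 -193.5 10 -5
```

```text
time_s: 11.0
position: [616.5, -193.3, 10.3]
orientation: [-0.0, 0.999, -0.044, -0.0]
force: [-0.7, 0.9, -0.8]
grip_width: 47.8
t 11.0 p [ 616.5 -193.3   10.3] h -5.0 w 47.8 F [-0.7  0.9 -0.8]
twist -0.0 | now xyz mm [-0.9  0.3  0.3] | after twist xy -0.9 0.3 z 0.3
time_s: 11.25
position: [617.0, -193.5, 9.2]
orientation: [0.0, 0.999, -0.044, 0.0]
force: [-1.4, -0.1, 5.0]
grip_width: 47.7
t 11.25 p [ 617.  -193.5    9.2] h -5.0 w 47.7 F [-1.4 -0.1  5. ]
twist -0.0 | now xyz mm [-1.4  0.1 -0.8] | after twist xy -1.4 0.1 z -0.8
```

```bash
python3 -m pendant '[[[0,0,0,0,0.35],[0,0,0,0,0.33],[0,0,0,0,0.33],[0,0,-0.01,0,0.33],[0,0,-0.03,0,0.33]]]';python3 -m pendant '[[[0,0,-0.04,0,0.3],[0,0,-0.03,0,0.2],[-0.04,0,-0.02,0,0],[-0.04,0,0,0,0],[-0.04,0,0,0,0]]]';python3 d.py 440 275 135 3
python3 - <<'E'
from h import *
for n in("side","top"):
    p,d=bot.read_camera(n); cv2.imwrite(f"pics/{n}6.png",p)
    if n=="side": crop(p,230,190,140,150,4,"pics/s6.png")
E
```

```text
time_s: 11.67
position: [612.6, -191.8, 43.6]
orientation: [-0.002, 0.999, -0.044, -0.005]
force: [-0.4, -0.5, -0.9]
grip_width: 57.3
time_s: 12.08
position: [500.1, -183.5, 140.0]
orientation: [0.001, 0.999, -0.044, 0.002]
force: [0.2, -0.3, 0.6]
grip_width: 85.9
t 12.08 p [ 500.1 -183.5  140. ] h -5.0 w 85.9 F [ 0.2 -0.3  0.6]
twist -8.0 | now xyz mm [ -99.8 -451.5    3.7] | after twist xy -36.0 -461.0 z 5.0
```

View pics/s6.png

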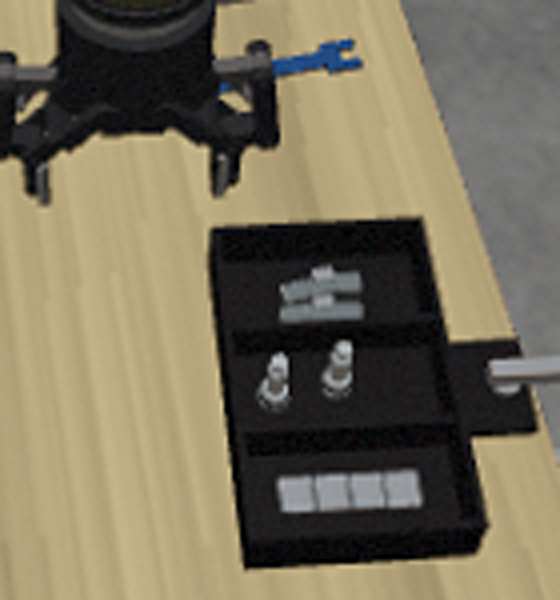

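```bash
python3 -m pendant '[[[-0.0083,-0.0376,0,0,0],[-0.0083,-0.0376,0,0,0],[-0.0083,-0.0376,0,0,0],[-0.0083,-0.0376,0,0,0],[-0.0083,-0.0376,0,0,0]]]';python3 -m pendant '[[[-0.0083,-0.0376,0,0,0],[-0.0083,-0.0376,0,0,0],[-0.0083,-0.0376,0,0,0],[-0.0083,-0.0376,0,0,0],[-0.0083,-0.0376,0,0,0]]]';python3 -m pendant '[[[-0.0083,-0.0376,0,0,0],[-0.0083,-0.0376,0,0,0],[0,0,0.02,-4.6,0],[0,0,0.02,-4.6,0],[0,0,0,0,0]]]'; 
python3 - <<'E'
from h import *
for n in("side","top"):
    p,d=bot.read_camera(n); cv2.imwrite(f"pics/{n}7.png",p);np.save(f"{n}7.npy",d)
    if n=="side": crop(p,170,60,180,140,4,"pics/s7.png")
    else: crop(p,55,80,180,140,4,"pics/t7.png")
E
python3 d.py 525 281 0 3
```

```text
time_s: 12.6
position: [474.9, 9.3, 138.0]
orientation: [-0.0, 0.999, -0.044, 0.001]
force: [0.2, 0.6, -0.1]
grip_width: 85.8
time_s: 13.02
position: [450.0, 200.9, 138.1]
orientation: [-0.0, 0.999, -0.044, 0.001]
force: [0.6, 0.4, 0.5]
grip_width: 85.5
time_s: 13.43
position: [437.6, 275.1, 93.7]
orientation: [0.001, 0.999, 0.038, -0.003]
force: [-0.6, -1.2, -1.1]
grip_width: 85.8
t 13.53 p [439.8 275.1  96.9] h 4.1 w 85.6 F [-0.7 -0.4  1.2]
twist 1.1 | now xyz mm [85.5  0.1 96.8] | after twist xy 85.4 -1.5 z 96.9
```

View pics/s7.png

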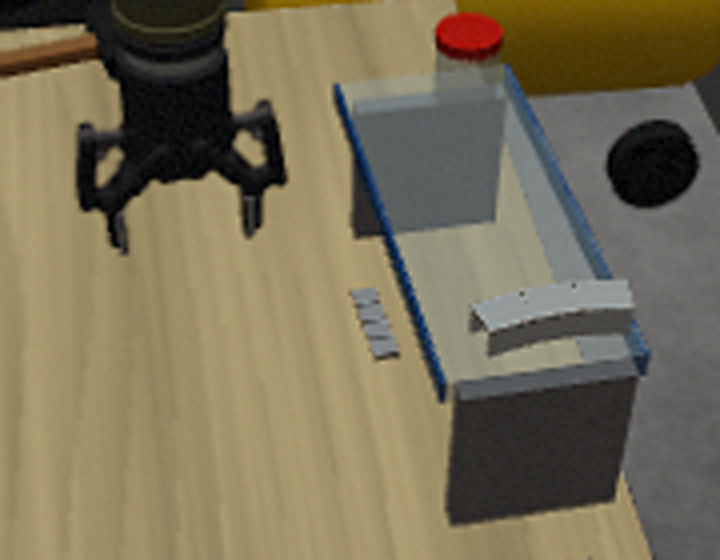

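View pics/t7.png

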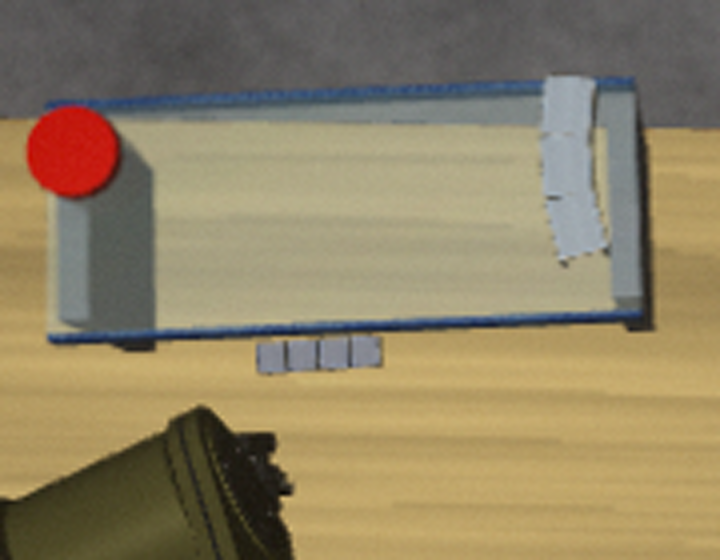

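```bash
python3 - <<'E'
from h import *
d=np.load("side7.npy");K,D,P=KD("side")
ys,xs=np.mgrid[60:140,180:250];ys=ys.ravel();xs=xs.ravel();z=d[ys,xs];k=z>0
u=cv2.undistortPoints(np.c_[xs,ys].astype(float).reshape(-1,1,2),K,D).reshape(-1,2)
c=np.c_[u[:,0],-u[:,1],-np.ones(len(u))]*z[:,None];w=(c@P[:3,:3].T+P[:3,3])[k]
a=np.radians(4.1);q=w-[439.8,275.1,96.9]
lx=q[:,0]*np.cos(a)+q[:,1]*np.sin(a); ly=-q[:,0]*np.sin(a)+q[:,1]*np.cos(a); h=q[:,2]
m=(abs(lx)<100)&(abs(ly)<70)&(h>-20)
for lo in range(-10,150,6):
    s=m&(h>=lo)&(h<lo+6)
    if s.sum(): print(lo,s.sum(),"x",lx[s].min().round(),lx[s].max().round(),"y",ly[s].min().round(),ly[s].max().round(), "xpos inner",np.round(lx[s&(lx>15)].min() if (s&(lx>15)).any() else 0))
E
```

```text
8 2 x 40.0 41.0 y -9.0 1.0 xpos inner 40.0
14 10 x -57.0 51.0 y -14.0 2.0 xpos inner 40.0
20 19 x -57.0 54.0 y -13.0 1.0 xpos inner 40.0
26 18 x -59.0 54.0 y -11.0 2.0 xpos inner 40.0
32 17 x -58.0 52.0 y -12.0 -0.0 xpos inner 41.0
38 18 x -58.0 52.0 y -12.0 -2.0 xpos inner 41.0
44 13 x -58.0 49.0 y -11.0 -4.0 xpos inner 41.0
50 18 x -62.0 61.0 y -13.0 -3.0 xpos inner 42.0
56 49 x -71.0 72.0 y -15.0 13.0 xpos inner 37.0
62 67 x -74.0 69.0 y -17.0 16.0 xpos inner 35.0
68 55 x -73.0 71.0 y -20.0 16.0 xpos inner 30.0
74 96 x -72.0 69.0 y -19.0 17.0 xpos inner 18.0
80 66 x -72.0 70.0 y -19.0 17.0 xpos inner 15.0
86 59 x -71.0 67.0 y -18.0 15.0 xpos inner 18.0
92 69 x -70.0 67.0 y -20.0 11.0 xpos inner 17.0
98 85 x -70.0 67.0 y -21.0 9.0 xpos inner 16.0
104 108 x -69.0 67.0 y -20.0 10.0 xpos inner 15.0
110 93 x -68.0 65.0 y -14.0 13.0 xpos inner 17.0
116 8 x -62.0 34.0 y -12.0 -5.0 xpos inner 31.0
122 11 x -36.0 35.0 y -33.0 -6.0 xpos inner 34.0
128 46 x -37.0 35.0 y -38.0 3.0 xpos inner 17.0
134 47 x -36.0 30.0 y -39.0 -8.0 xpos inner 17.0
140 53 x -37.0 31.0 y -38.0 -2.0 xpos inner 15.0
146 54 x -37.0 31.0 y -40.0 -5.0 xpos inner 15.0
```

```bash
python3 -m pendant '[[[0.03,0,0.03,0,0],[0,0,0.03,0,0],[0,0,0.03,0,0],[0,0,0,0,0],[0,0,0,0,0]]]';python3 d.py 528 277.5 -3 4
```

```text
time_s: 13.95
position: [469.3, 276.6, 7.5]
orientation: [0.0, 0.999, 0.035, -0.001]
force: [-0.7, -0.5, -0.6]
grip_width: 85.6
t 13.95 p [469.3 276.6   7.5] h 4.0 w 85.6 F [-0.7 -0.5 -0.6]
twist 0.0 | now xyz mm [58.7  3.2 10.4] | after twist xy 58.7 3.2 z 10.5
```

```bash
python3 -m pendant '[[[0.01,0.003,0.0095,0,0],[0.005,0,0,0,0],[0,0,0,0,0],[0,0,0,0,0]]]';python3 d.py 528 277.5 -3 4
python3 - <<'E'
from h import *
p,d=bot.read_camera("side"); cv2.imwrite("pics/side8.png",p);crop(p,170,60,180,140,4,"pics/s8.png")
E
```

```text
time_s: 14.28
position: [486.4, 276.0, 0.6]
orientation: [-0.001, 0.999, 0.036, 0.002]
force: [0.4, -0.4, 0.4]
grip_width: 85.3
t 14.28 p [486.4 276.    0.6] h 4.1 w 85.3 F [ 0.4 -0.4  0.4]
twist 0.1 | now xyz mm [41.6  1.5  3.7] | after twist xy 41.7 1.4 z 3.6
```

View pics/s8.png

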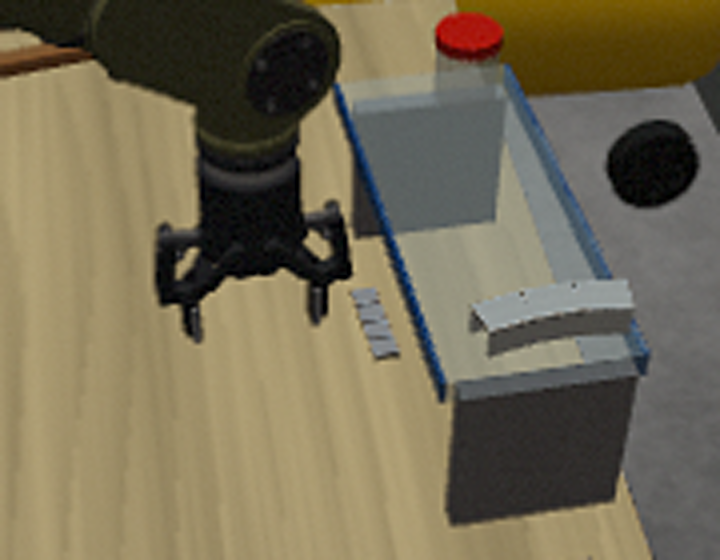

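```bash
python3 -m pendant '[[[0,0.0015,0.003,0,0],[0.01,0,0,0,0],[0.014,0,0,0,0],[0.01,0,0,0,0],[0.006,0,0,0,0]]]';python3 -m pendant '[[[0,0,0,0,0],[0,0,0,0,0],[0,0,0,0,0]]]'
python3 d.py 528 277.5 -8 4
python3 - <<'E'
from h import *
p,d=bot.read_camera("side"); cv2.imwrite("pics/side9.png",p);crop(p,200,60,150,140,4,"pics/s9.png")
p,d=bot.read_camera("top"); cv2.imwrite("pics/top9.png",p);crop(p,55,80,180,140,4,"pics/t9.png")
E
```

```text
time_s: 14.75
position: [526.4, 277.0, -4.5]
orientation: [-0.0, 0.999, 0.036, 0.001]
force: [0.9, -0.1, 0.6]
grip_width: 85.3
time_s: 15.0
position: [524.2, 276.6, -5.2]
orientation: [0.0, 0.999, 0.036, -0.001]
force: [0.8, 0.3, -0.1]
grip_width: 85.1
t 15.0 p [524.2 276.6  -5.2] h 4.2 w 85.1 F [ 0.8  0.3 -0.1]
twist 0.2 | now xyz mm [ 3.9 -0.6  2.7] | after twist xy 3.9 -0.6 z 2.8
```

View pics/s9.png

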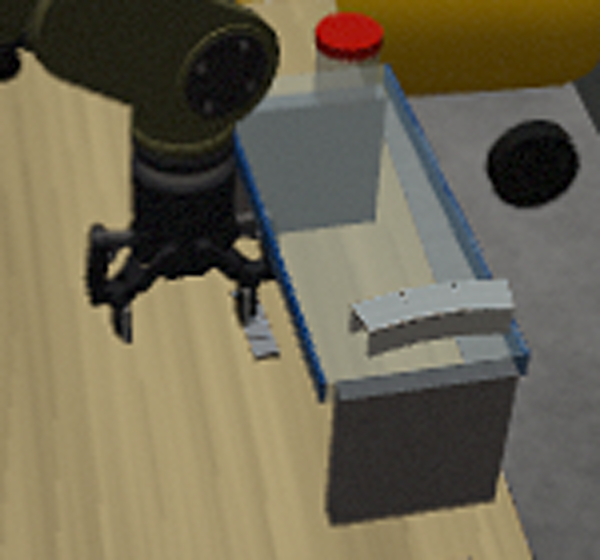

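View pics/t9.png

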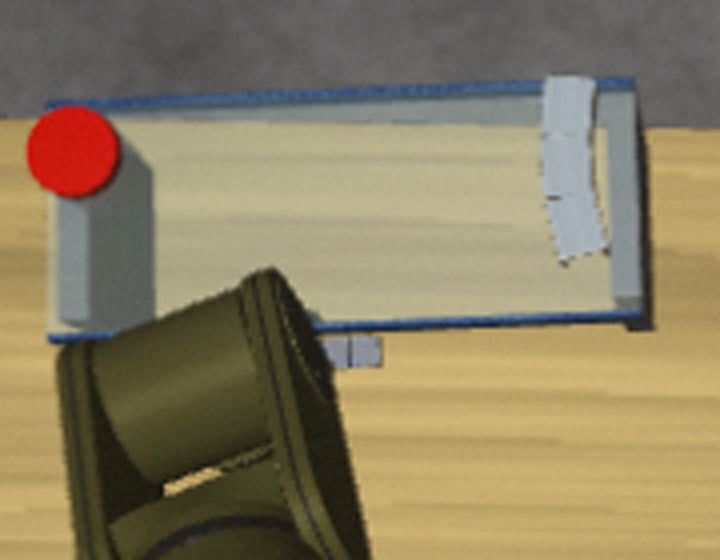

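```bash
python3 -m pendant '[[[0.004,0,0.002,0,0],[0,0,0,0,0],[0,0,0,0,0],[0,0,0,0,0]]]';python3 d.py 528 277.5 -8 4;python3 -m pendant '[[[0,0,0.001,0,0],[0,0,0,0,0],[0,0,0,0,0]]]'; python3 d.py 528 277.5 -8 4
```

```text
time_s: 15.43
position: [528.6, 277.1, -6.9]
orientation: [0.0, 0.999, 0.036, -0.0]
force: [-0.2, -0.0, -0.4]
grip_width: 85.2
t 15.43 p [528.6 277.1  -6.9] h 4.2 w 85.2 F [-0.2 -0.  -0.4]
twist 0.2 | now xyz mm [-0.6 -0.4  1.1] | after twist xy -0.6 -0.4 z 1.1
time_s: 15.68
position: [528.6, 277.0, -8.0]
orientation: [0.0, 0.999, 0.036, -0.0]
force: [0.0, 0.3, 0.1]
grip_width: 85.2
t 15.68 p [528.6 277.   -8. ] h 4.2 w 85.2 F [0.  0.3 0.1]
twist 0.2 | now xyz mm [-0.6 -0.5  0. ] | after twist xy -0.6 -0.5 z 0.0
```

```bash
python3 -m pendant '[[[0,0,0.001,0,0],[0,0,0,0,0],[0,0,0,0,0]]]' | grep -E "pos|force";python3 -m pendant '[[[0,0,0.001,0,0],[0,0,0,0,0],[0,0,0,0,0]]]'| grep -E "pos|force"
```

```text
position: [529.2, 277.3, -8.2]
force: [-1.6, -0.5, 4.4]
position: [529.7, 277.5, -8.3]
force: [-3.0, -1.1, 8.0]
```

```bash
python3 -m pendant '[[[-0.002,0,0,0,0],[-0.004,0,0,0,0],[-0.005,0,0,0,0],[-0.005,0,0,0,0],[-0.005,0,0,0,0]]]'; python3 - <<'E'
from h import *
p,d=bot.read_camera("side"); cv2.imwrite("pics/side10.png",p);crop(p,200,60,150,140,4,"pics/s10.png")
E
```

```text
time_s: 16.6
position: [509.4, 276.2, -8.4]
orientation: [-0.001, 0.999, 0.036, 0.002]
force: [2.6, 0.2, 6.5]
grip_width: 85.4
```

View pics/s10.png

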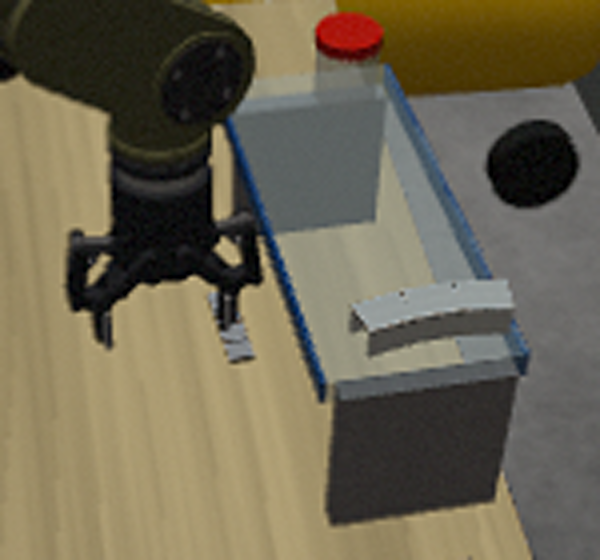

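The strip is following the finger: it moved from about (262,335) to (235,340) in the crop. I'll keep pulling.

```bash
for i in 1; do python3 -m pendant '[[[-0.006,0,0,0,0],[-0.006,0,0,0,0],[-0.006,0,0,0,0],[-0.006,0,0,0,0],[-0.006,0,0,0,0]]]'| grep -E "pos|force"; done; python3 -m pendant '[[[-0.006,0,0,0,0],[-0.006,0,0,0,0],[-0.006,0,0,0,0],[-0.006,0,0,0,0],[-0.006,0,0,0,0]]]'| grep -E "pos|force";  python3 -m pendant '[[[-0.005,0,0,0,0],[-0.004,0,0,0,0],[-0.002,0,0,0,0],[0,0,0,0,0],[0,0,-0.01,0,0]]]'| grep -E "pos|force"; python3 -m pendant '[[[0,0,-0.03,0,0],[0,0,-0.03,0,0],[-0.035,0,-0.03,0,0.2],[0,0,0,0,0.4],[0,0,0,0,0.4]]]'
python3 - <<'E'
from h import *
p,d=bot.read_camera("side"); cv2.imwrite("pics/side11.png",p);crop(p,180,60,150,140,4,"pics/s11.png")
p,d=bot.read_camera("top"); cv2.imwrite("pics/top11.png",p);crop(p,55,80,180,140,4,"pics/t11.png")
E
```

```text
position: [479.3, 274.1, -8.4]
force: [1.8, 1.0, 7.0]
position: [449.4, 271.9, -8.4]
force: [1.8, 0.6, 6.5]
position: [435.1, 269.8, -1.2]
force: [0.6, 0.4, -0.5]
time_s: 18.32
position: [404.9, 268.4, 88.8]
orientation: [-0.001, 0.999, 0.037, 0.001]
force: [0.2, -0.8, -0.4]
grip_width: 51.5
```

View pics/s11.png

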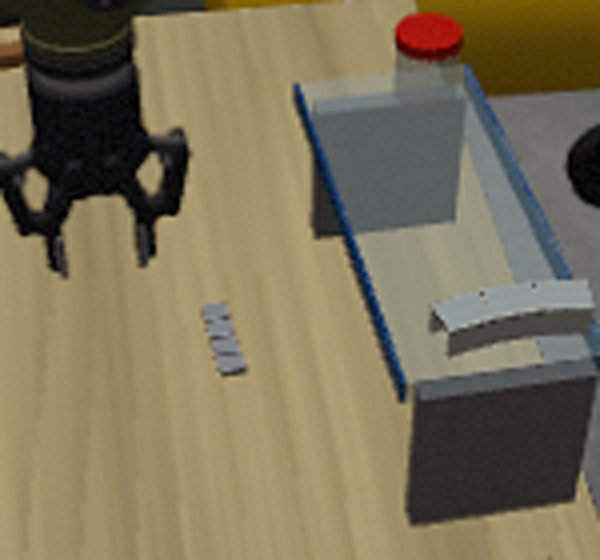

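View pics/t11.png

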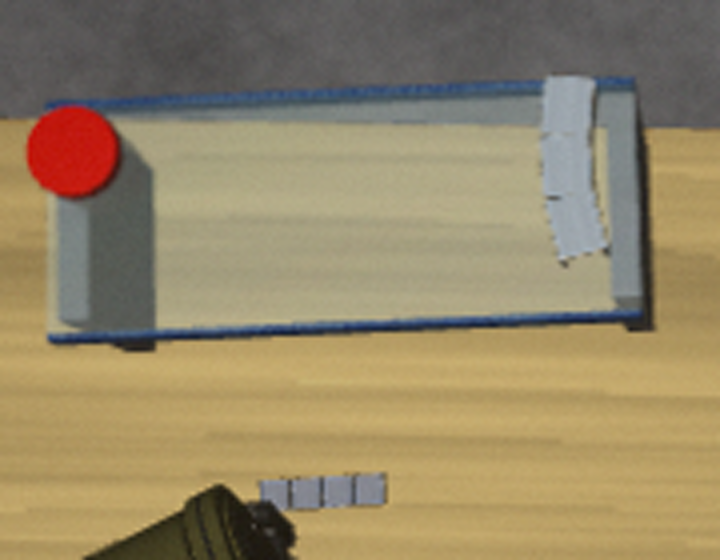

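```bash
python3 - <<'E'
from m import *
s=cv2.imread("pics/side11.png");t=cv2.imread("pics/top11.png")
show("side",s,(225,130,248,160),5);show("top",t,(116,190,156,212),5)
c=lambda L,x0,y0,k:[((x+.5)/k+x0-.5,(y+.5)/k+y0-.5) for x,y in L]
print(on("top",c([(261,482),(385,475),(387,503),(264,511)],55,80,4),5).round(1))
show("side",s,(290,290,345,325),10)
E
python3 d.py 607 -306 100 -5
```

```text
side 108 cen [492.1 274.3] rect [492.2 274.1] [19.4 80.4] long axis deg 94.4
top 225 cen [491.6 277. ] rect [491.4 277.4] [19.1 77.3] long axis deg 93.7
[[497.1 316.4   5. ]
 [502.9 237.3   5. ]
 [485.  235.4   5. ]
 [478.5 313.8   5. ]]
side 334 cen [ 608.2 -305.9] rect [ 608.  -305.9] [22.8 80.7] long axis deg 174.4
t 18.42 p [404.3 267.6  86. ] h 4.2 w 51.4 F [0.2 0.1 0.3]
twist 9.2 | now xyz mm [160.3 586.8 -13.9] | after twist xy 251.9 553.7 z -14.0
```

```bash
python3 -m pendant '[[[0.0107,0.0391,-0.008,0,1],[0.0107,0.0391,-0.008,0,1],[0.0107,0.0391,-0.008,0,1],[0.0107,0.0391,0,0,1],[0.0107,0.0391,0,0,1]]]' 20|head -2; python3 -m pendant '[[[0.0107,0.0391,0,0,1],[0.0107,0.0391,0,0,1],[0.0107,0.0391,0,0,1],[0.0107,0.0391,0,0,1],[0.0107,0.0391,0,0,1]]]' |head -2;python3 -m pendant '[[[0.0107,0.0391,0,0,1],[0.0107,0.0391,0,0,1],[0.0107,0.0391,0,0,1],[0.0107,0.0391,0,0,1],[0.0107,0.0391,0,0,1]]]' |head -2;python3 -m pendant '[[[0,0,0.02,4.6,1],[0,0,0.02,4.6,1],[0,0,0,0,1],[0,0,0,0,1]]]' ; python3 d.py 607.2 -310.4 30 -5
```

```text
time_s: 18.83
position: [472.6, 75.0, 109.5]
time_s: 19.25
position: [539.6, -116.2, 108.2]
time_s: 19.67
position: [607.2, -306.9, 107.2]
time_s: 20.0
position: [605.7, -304.2, 66.5]
orientation: [-0.002, 0.999, -0.043, -0.004]
force: [1.0, 0.4, 0.1]
grip_width: -0.0
t 20.0 p [ 605.7 -304.2   66.5] h -4.9 w -0.0 F [1.  0.4 0.1]
twist 0.1 | now xyz mm [ 2.3  6.2 36.5] | after twist xy 2.0 6.0 z 36.5
```

```bash
python3 -m pendant '[[[0.001,0.005,0.03,0,1],[0,0,0.018,0,1],[0,0,0,0,1],[0,0,0,0,1],[0,0,0,0,1]]]'|head -4; python3 d.py 607.2 -310.4 10 -5
python3 - <<'E'
from h import *
p,d=bot.read_camera("side"); cv2.imwrite("pics/side12.png",p);crop(p,230,210,140,140,4,"pics/s12.png")
E
```

```text
time_s: 20.42
position: [609.6, -310.4, 24.8]
orientation: [0.0, 0.999, -0.043, 0.001]
force: [1.1, -0.1, -0.1]
t 20.42 p [ 609.6 -310.4   24.8] h -5.0 w -0.2 F [ 1.1 -0.1 -0.1]
twist 0.0 | now xyz mm [-2.4  0.2 14.8] | after twist xy -2.4 0.2 z 14.8
```

View pics/s12.png

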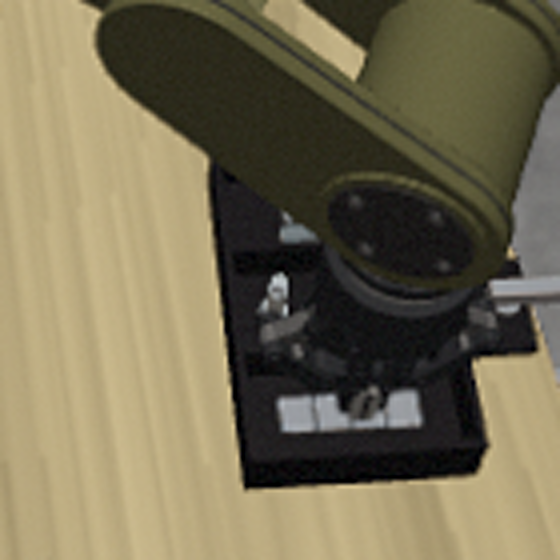

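```bash
python3 -m pendant '[[[0,0,0.007,0,1],[0,0,0.005,0,1],[0,0,0,0,1],[0,0,0,0,1],[0,0,0,0,1]]]'|grep -E "pos|forc"; python3 -m pendant '[[[0,0,0.0015,0,1],[0,0,0,0,1],[0,0,0,0,1]]]'|grep -E "pos|forc";python3 -m pendant '[[[0,0,0.0015,0,1],[0,0,0,0,1],[0,0,0,0,1]]]'|grep -E "pos|forc"
```

```text
position: [608.6, -310.2, 11.2]
force: [0.2, 0.2, -0.1]
position: [609.0, -310.5, 10.1]
force: [0.0, 0.3, 0.8]
position: [609.0, -310.5, 10.1]
force: [-4.1, 1.0, 8.7]
```

```bash
python3 -m pendant '[[[0,-0.002,0,0,1],[0,-0.003,0,0,1],[0,-0.003,0,0,1],[0,-0.003,0,0,1],[0,-0.003,0,0,1]]]'|grep -E "pos|forc"; python3 -m pendant '[[[0,-0.002,0,0,1],[0,-0.001,0,0,1],[0,0,0,0,1]]]'|grep -E "pos|forc"
```

```text
position: [611.1, -297.8, 10.1]
force: [0.0, -3.3, 5.1]
position: [611.4, -294.5, 10.1]
force: [0.6, -2.2, 5.1]
```

```bash
python3 -m pendant '[[[0,-0.002,0,0,1],[0,0,0,0,1]]]'|grep -E "pos|forc"
python3 - <<'E'
from h import *
p,d=bot.read_camera("side"); cv2.imwrite("pics/side13.png",p);crop(p,230,210,140,140,4,"pics/s13.png")
E
```

```text
position: [611.6, -292.7, 10.1]
force: [-0.4, -2.5, 5.0]
```

View pics/s13.png

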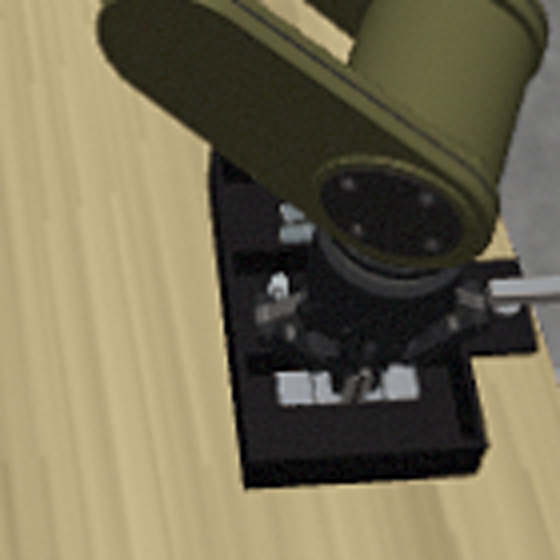

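```bash
python3 -m pendant '[[[0,0,-0.01,0,1],[0,0,-0.04,0,1],[0,0,-0.04,0,1],[-0.0107,-0.0391,-0.01,0,0.8],[-0.0107,-0.0391,0,0,0.5]]]'|head -2;python3 d.py 430 275 110 4
```

```text
time_s: 22.68
position: [598.8, -213.3, 114.4]
t 22.68 p [ 598.8 -213.3  114.4] h -5.2 w 23.6 F [0.1 0.2 0.4]
twist -9.2 | now xyz mm [-212.6 -470.9    1.2] | after twist xy -134.3 -498.9 z 4.4
```

```bash
python3 -m pendant '[[[-0.035,-0.015,0,0,0.5],[-0.035,-0.015,0,0,0.5],[-0.035,-0.015,0,0,0.5],[-0.035,-0.015,0,0,0.5],[-0.0066,-0.0374,0,0,0.5]]]'|head -2
python3 - <<'E'
from h import *
p,d=bot.read_camera("side"); cv2.imwrite("pics/side14.png",p);crop(p,230,210,140,140,4,"pics/s14.png")
p,d=bot.read_camera("top"); cv2.imwrite("pics/top14.png",p);crop(p,290,110,120,100,5,"pics/t14.png")
E
python3 -m pendant '[[[-0.0066,-0.0374,0,0,0.5],[-0.0066,-0.0374,0,0,0.5],[-0.0066,-0.0374,0,0,0.5],[-0.0066,-0.0374,0,0,0.5],[-0.0066,-0.0374,0,0,0.5]]]'|head -2
python3 -m pendant '[[[-0.0066,-0.0374,0,0,0.5],[-0.0066,-0.0374,0,0,0.5],[-0.0066,-0.0374,0,0,0.5],[-0.0066,-0.0374,0,0,0.5],[-0.0066,-0.0374,0,0,0.5]]]'|head -2
python3 d.py 492 275 40 4.3
```

```text
time_s: 23.1
position: [453.3, -101.7, 106.6]
time_s: 23.62
position: [441.6, 89.0, 108.6]
time_s: 24.03
position: [425.0, 278.6, 108.4]
t 24.03 p [425.  278.6 108.4] h -5.0 w 42.9 F [ 0.9 -0.8  0.4]
twist -9.3 | now xyz mm [67.  -2.3 68.4] | after twist xy 66.5 8.6 z 68.4
```

View pics/s14.png

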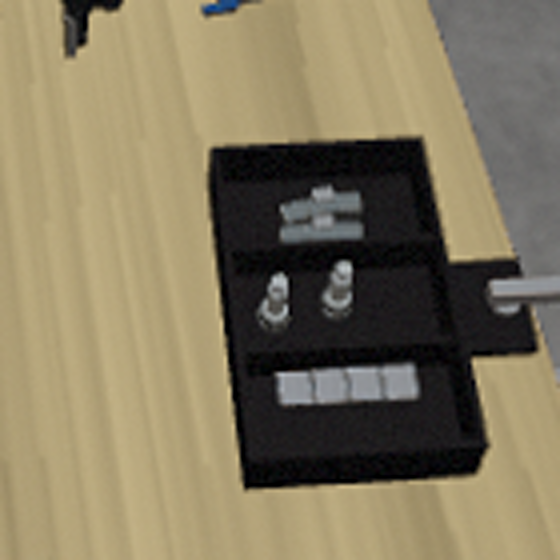

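View pics/t14.png

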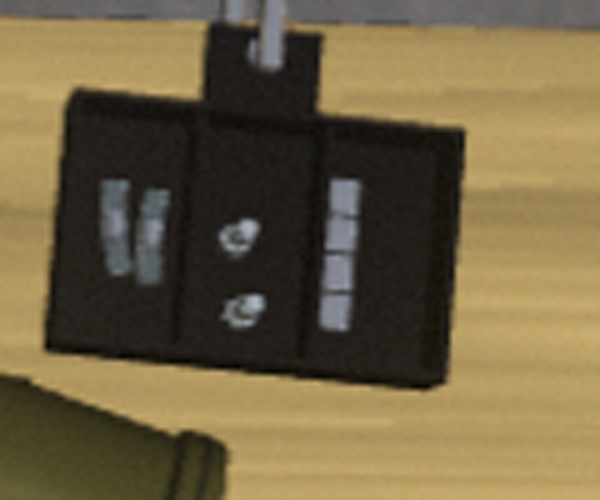

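```bash
python3 - <<'E'
from m import *
s=cv2.imread("pics/side14.png");t=cv2.imread("pics/top14.png")
show("side",s,(292,298,338,316),10);show("top",t,(352,144,364,178),10)
E
python3 -m pendant '[[[0.03,-0.001,0.015,0,0.5],[0.037,-0.0013,0.02,0,0.5],[0,0,0.02,-4.65,0.5],[0,0,0,-4.65,0.5],[0,0,0,0,0.5]]]'|head -3
python3 d.py 492 275 10 4.3
```

```text
side 319 cen [ 610.9 -290.2] rect [ 610.6 -289.9] [22.4 81.3] long axis deg 175.8
top 196 cen [ 609.3 -291.3] rect [ 609.5 -291.4] [17.  80.2] long axis deg 175.0
time_s: 24.45
position: [491.2, 272.6, 51.2]
orientation: [0.001, 0.999, 0.038, -0.002]
t 24.45 p [491.2 272.6  51.2] h 4.3 w 42.7 F [0.  0.4 0.7]
twist 0.0 | now xyz mm [ 1.1 -2.4 41.2] | after twist xy 1.0 -2.4 z 41.2
```

```bash
python3 -m pendant '[[[0.001,-0.0024,0.02,0,0.55],[0,0,0.018,0,0.6],[0,0,0,0,0.62],[0,0,0,0,0.62],[0,0,0,0,0.62]]]'|grep -E "pos|forc|wid";python3 d.py 492 275 1 4.3
```

```text
position: [493.6, 275.8, 16.7]
force: [0.2, 0.6, 0.2]
grip_width: 32.7
t 24.87 p [493.6 275.8  16.7] h 4.2 w 32.7 F [0.2 0.6 0.2]
twist -0.1 | now xyz mm [-1.7  0.7 15.7] | after twist xy -1.7 0.7 z 15.7
```

```bash
python3 -m pendant '[[[-0.001,0,0.009,0,0.62],[0,0,0.003,0,0.62],[0,0,0,0,0.62],[0,0,0,0,0.62]]]'|grep -E "pos|forc|wid";python3 d.py 492 275 1 4.3
```

```text
position: [491.7, 275.4, 3.4]
force: [0.6, -0.5, 0.4]
grip_width: 32.5
t 25.2 p [491.7 275.4   3.4] h 4.3 w 32.5 F [ 0.6 -0.5  0.4]
twist -0.0 | now xyz mm [0.3 0.4 2.4] | after twist xy 0.3 0.4 z 2.4
```

```bash
python3 -m pendant '[[[0,0,0.002,0,0.68],[0,0,0,0,0.7],[0,0,0,0,1],[0,0,0,0,1],[0,0,0,0,1]]]' 30|grep -E "pos|forc|wid";python3 d.py 492 275 1 4.3; python3 -m pendant '[[[0,0,0,0,1],[0,0,-0.01,0,1],[0,0,-0.02,0,1],[0,0,-0.03,0,1],[0,0,0,0,1]]]'
python3 - <<'E'
from h import *
p,d=bot.read_camera("side"); cv2.imwrite("pics/side15.png",p);crop(p,180,60,150,140,4,"pics/s15.png")
E
```

```text
position: [492.0, 275.5, 1.5]
force: [0.7, 0.5, 1.1]
grip_width: 18.4
t 25.62 p [492.  275.5   1.5] h 4.3 w 18.4 F [0.7 0.5 1.1]
twist -0.0 | now xyz mm [-0.   0.5  0.5] | after twist xy -0.0 0.5 z 0.5
time_s: 26.03
position: [495.6, 277.1, 67.9]
orientation: [-0.002, 0.999, 0.037, 0.005]
force: [2.9, 0.9, 1.2]
grip_width: 18.5
```

View pics/s15.png

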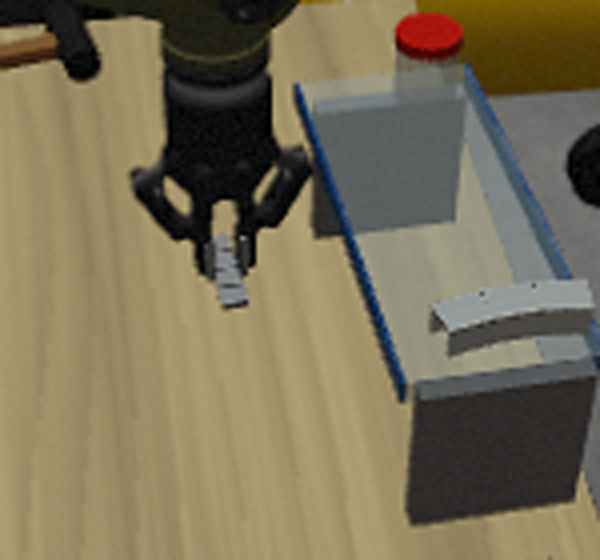

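```bash
python3 -m pendant '[[[-0.02,0,-0.01,0,1],[-0.03,0,-0.01,0,1],[0,0.02,-0.01,0,1],[0,0.03,-0.01,0,1],[0,0.03,0,0,1]]]'|head -2; python3 d.py 607 -309 100 4.3
```

```text
time_s: 26.5
position: [448.1, 191.9, 102.9]
t 26.5 p [448.1 191.9 102.9] h 4.4 w 18.5 F [ 1.  -0.8 -0.4]
twist 0.1 | now xyz mm [119.8 511.7   3. ] | after twist xy 120.9 511.4 z 2.9
```

```bash
python3 -m pendant '[[[0.006,0.0366,0,0,1],[0.006,0.0366,0,0,1],[0.006,0.0366,0,0,1],[0.006,0.0366,0,0,1],[0.006,0.0366,0,0,1]]]'|head -2; python3 -m pendant '[[[0.01,0.0366,0,0,1],[0.01,0.0366,0,0,1],[0.01,0.0366,0,0,1],[0.01,0.0366,0,0,1],[0.01,0.0366,0,0,1]]]'|head -2;python3 -m pendant '[[[0.01,0.0366,0,0,1],[0.01,0.0366,0,0,1],[0.01,0.0366,0,0,1],[0.01,0.0366,0,0,1],[0,0,0,-6.7,1]]]'|head -2
python3 -m pendant '[[[0,0,0,-6.7,1],[0,0,0,-6.7,1],[0,0,0,-6.7,1],[0,0,0,-6.7,1],[0,0,0,-6.7,1]]]'|head -2
python3 -m pendant '[[[0,0,0,-6.7,1],[0,0,0,-6.7,1],[0,0,0,-6.7,1],[0,0,0,-6.7,1],[0,0,0,-6.7,1]]]'|head -2
python3 -m pendant '[[[0,0,0,-6.7,1],[0,0,0.01,0,1],[0,0,0,0,1]]]'
python3 - <<'E'
from h import *
p,d=bot.read_camera("side"); cv2.imwrite("pics/side16.png",p);crop(p,220,200,150,140,4,"pics/s16.png")
E
python3 d.py 607 -309 60 85
```

```text
time_s: 26.92
position: [490.8, 10.0, 100.8]
time_s: 27.33
position: [554.5, -168.8, 100.4]
time_s: 27.75
position: [606.4, -316.1, 100.5]
time_s: 28.17
position: [605.0, -309.8, 100.1]
time_s: 28.58
position: [605.0, -309.7, 100.1]
time_s: 28.83
position: [604.2, -309.2, 88.3]
orientation: [-0.002, 0.74, 0.672, -0.001]
force: [-1.5, 0.7, -1.7]
grip_width: 18.8
t 28.88 p [ 604.3 -309.3   88.8] h 84.5 w 18.9 F [-0.3  0.1 -0.9]
twist -0.5 | now xyz mm [ 0.5  2.8 28.7] | after twist xy 0.5 2.7 z 28.8
```

View pics/s16.png

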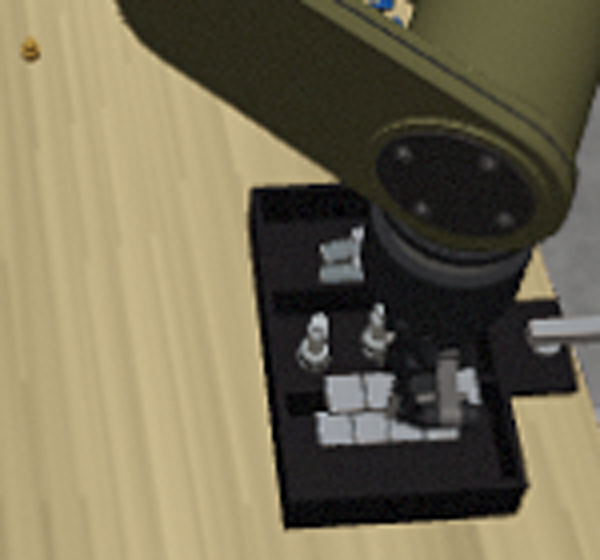

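```bash
python3 -m pendant '[[[0,0.0027,0.02,-0.5,1],[0,0,0.02,0,1],[0,0,0.015,0,1],[0,0,0,0,1],[0,0,0,0,1]]]'|grep -E "pos|forc|wid"; python3 -m pendant '[[[0,0,0,0,1],[0,0,0,0,1]]]'|grep -E "pos|forc|wid"; python3 d.py 607 -309 12 85
```

```text
position: [607.3, -309.7, 34.6]
force: [-0.6, -0.2, -0.8]
grip_width: 18.9
position: [609.4, -311.0, 38.1]
force: [-0.2, -0.3, -1.6]
grip_width: 18.9
t 29.47 p [ 609.4 -311.    38.1] h 85.1 w 18.9 F [-0.2 -0.3 -1.6]
twist 0.1 | now xyz mm [ 1.8 -2.6 26.1] | after twist xy 1.8 -2.5 z 26.1
```

```bash
python3 -m pendant '[[[0.001,-0.001,0.012,0,1],[0,0,0.006,0,1],[0,0,0,0,1],[0,0,0,0,1],[0,0,0,0,1]]]'|grep -E "pos|forc|wid"; python3 d.py 607 -309 12 85
```

```text
position: [607.4, -309.2, 18.2]
force: [0.2, -0.3, -0.6]
grip_width: 18.7
t 29.88 p [ 607.4 -309.2   18.2] h 85.2 w 18.7 F [ 0.2 -0.3 -0.6]
twist 0.2 | now xyz mm [ 0.2 -0.4  6.2] | after twist xy 0.2 -0.4 z 6.2
```

```bash
python3 -m pendant '[[[0,0,0.005,0,1],[0,0,0,0,1],[0,0,0,0,1],[0,0,0,0,1]]]'|grep -E "pos|forc|wid"; 
python3 - <<'E'
from h import *
p,d=bot.read_camera("side"); cv2.imwrite("pics/side17.png",p);crop(p,220,200,150,140,4,"pics/s17.png")
E
python3 d.py 607 -309 12 85
```

```text
position: [607.5, -309.3, 13.3]
force: [0.6, 0.7, -1.1]
grip_width: 18.4
t 30.27 p [ 607.6 -309.4   13.5] h 85.2 w 18.4 F [ 0.6 -0.1 -0.5]
twist 0.2 | now xyz mm [ 0.3 -0.6  1.5] | after twist xy 0.3 -0.6 z 1.5
```

View pics/s17.png

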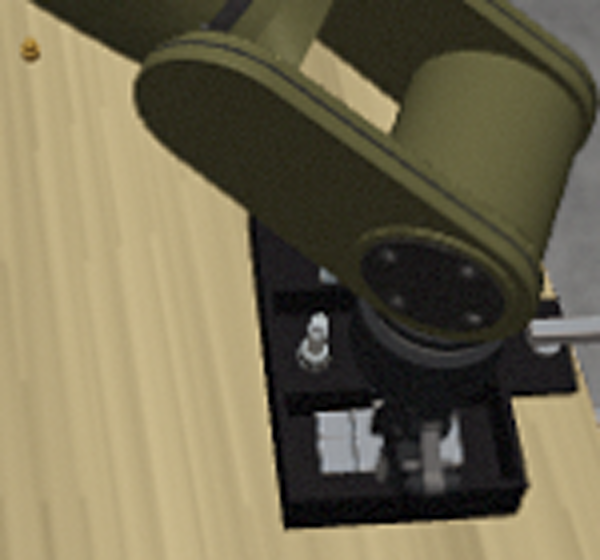

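```bash
python3 -m pendant '[[[-0.001,0,0.0015,0,1],[0,0,0,0,1],[0,0,0,0,0.75],[0,0,0,0,0.72],[0,0,0,0,0.7]]]'|grep -E "pos|forc|wid";python3 -m pendant '[[[0,0,0,0,0.7],[0,0,-0.01,0,0.7],[0,0,-0.03,0,0.7],[0,0,-0.04,0,0.7],[0,0,-0.02,0,1]]]'|grep -E "pos|forc|wid"
python3 -m pendant '[[[0,0.04,0,0,1],[0,0.04,0,0,1],[0,0.04,0,0,1],[0,0.03,0,0,1]]]' |grep -E "pos|forc|wid"
python3 - <<'E'
from h import *
p,d=bot.read_camera("side"); cv2.imwrite("pics/side18.png",p);crop(p,220,200,150,140,4,"pics/s18.png")
p,d=bot.read_camera("top"); cv2.imwrite("pics/top18.png",p);crop(p,290,110,120,100,5,"pics/t18.png")
E
python3 d.py 607 -309 60 85
```

```text
position: [607.6, -310.4, 12.1]
force: [-0.5, -0.1, -0.3]
grip_width: 25.8
position: [609.2, -311.3, 117.4]
force: [-0.3, -0.8, 0.9]
grip_width: 14.8
position: [759.5, -322.9, 113.7]
force: [1.0, 0.6, -0.3]
grip_width: 0.0
t 31.53 p [ 760.4 -322.4  111.6] h 85.3 w 0.3 F [-1.6  0.2  0.6]
twist 0.3 | now xyz mm [   0.7 -154.    51.3] | after twist xy -0.0 -154.0 z 51.6
```

View pics/s18.png

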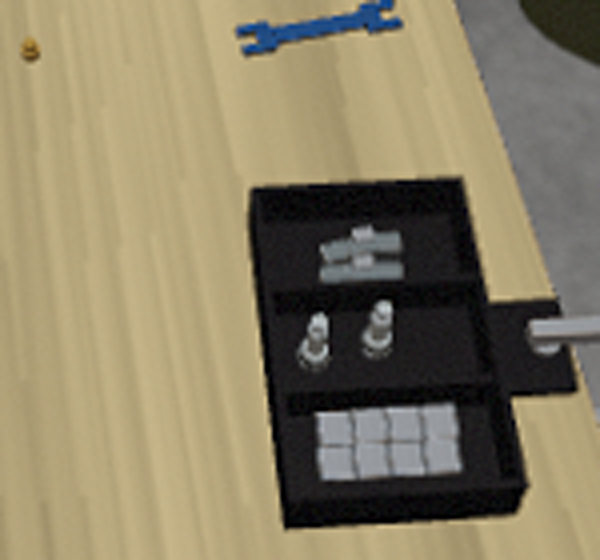

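View pics/t18.png

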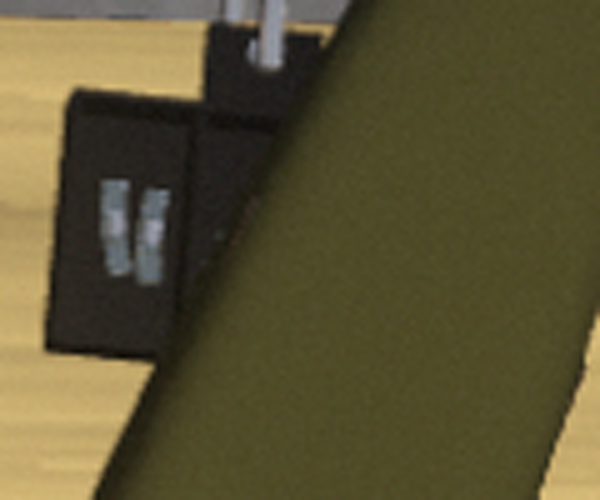

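```bash
python3 - <<'E'
from h import *
p,d=bot.read_camera("side");np.save("side18.npy",d);K,D,P=KD("side")
ys,xs=np.mgrid[298:324,296:340];ys=ys.ravel();xs=xs.ravel()
c=p[ys,xs].astype(int);k=(c.sum(-1)>330)&(d[ys,xs]>0);ys=ys[k];xs=xs[k];z=d[ys,xs]
u=cv2.undistortPoints(np.c_[xs,ys].astype(float).reshape(-1,1,2),K,D).reshape(-1,2)
w=(np.c_[u[:,0],-u[:,1],-np.ones(len(u))]*z[:,None])@P[:3,:3].T+P[:3,3]
yl=(w[:,1]+242.4)*.996+(w[:,0]-611.5)*.088
for a in range(-92,-34,4):
    m=(yl>=a)&(yl<a+4)
    if m.sum(): print(a,m.sum(),w[m,2].mean().round(2),w[m,2].std().round(2))
E
```

```text
-80 26 9.73 1.8
-76 60 9.87 1.63
-72 50 9.51 1.47
-68 57 9.61 1.74
-64 61 9.6 1.42
-60 46 9.45 1.64
-56 54 9.8 1.57
-52 57 9.92 1.66
-48 49 9.64 1.74
-44 54 9.88 1.72
-40 34 9.24 1.43
```

```bash
python3 -m pendant '[[[0,-0.03,-0.04,0,1],[0,-0.04,-0.04,0,1],[0,-0.04,-0.03,0,1],[0,-0.04,0,0,1],[0,-0.04,0,0,1]]]'|head -2;python3 -m pendant '[[[0,-0.04,0,0,1],[0,-0.04,0,0,1],[0,-0.04,0,0,1],[0,-0.04,0,0,1],[0,0,0,0,1]]]'|head -2;python3 -m pendant '[[[0.0,0,0,0,1],[0,0,0,0,1],[0,0,0,0,1],[0,0,0,0,1],[0,0,0,0,1]]]'|grep -E "pos|forc"
python3 - <<'E'
from h import *
p,d=bot.read_camera("side"); cv2.imwrite("pics/side19.png",p)
q,d=bot.read_camera("top"); cv2.imwrite("pics/top19.png",q);crop(q,290,110,120,100,5,"pics/t19.png")
a=cv2.imread("pics/top0.png");diff=cv2.absdiff(a,q).max(-1); print(diff[220:232,232:246].max(),diff[125:175,232:252].max(),diff[95:148,185:215].max(),diff[225:270,350:396].max())
E
```

```text
time_s: 32.0
position: [588.3, -309.2, 203.7]
time_s: 32.42
position: [423.0, -293.0, 197.9]
position: [431.1, -295.5, 199.9]
force: [-0.2, -0.1, 1.1]
22 23 24 159
```

View pics/top19.png

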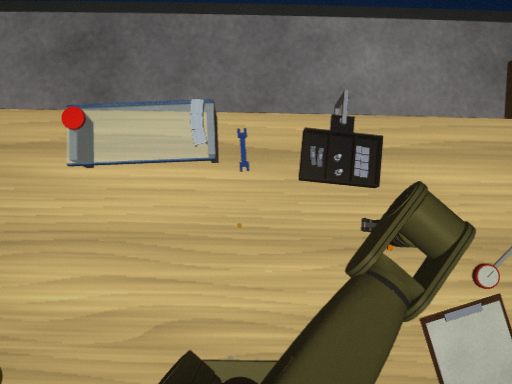

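View pics/side19.png

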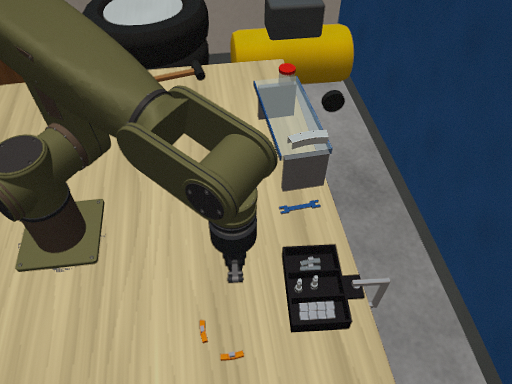

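The final top view shows two clips, two stems and two strips in the block at about (300–382, 128–187). The cap (239,225), wrench (243,150) and rim protector (198,122) haven't moved, and the gripper is in free air. Handing in.

```bash
python3 -c "
from rig import bot
print(bot.finish_job())"
```

```text
the job is handed in; nothing more can be done
None
```

I sorted all three parts into the block and handed the job in at about 33 s of the 72 s allowed; no verdict was reported.

- **Stem:** it stands upright in the middle bay, in front of its sample.
- **Clip-on weight:** it lies lengthwise in the left bay, beside its sample.
- **Flat weight:** I pressed it lightly with one open finger (about 8 N) and drew it flat along the counter. Its rear edge ended about 70 mm in front of the shelf edge. I then picked it up and released it just above the floor of the right bay.
- **Sample strip moved:** I slid it about 15 mm sideways inside its bay to make room. It is still in the block.

**Last checks:**
- Depth readings across both strips average 9.2–9.9 mm above the counter with no slope, so both lie flat on the bay floor.
- In the last top view, the image around the cap, spoke wrench and rim protector matches the first picture.
- The arm partly hid the orange look-alikes in that last top view. The side view shows both on the counter, and I never touched them.
- The gripper was clear of everything at hand-in, and the largest contact force I read was about 9 N.

One move went the wrong way: after releasing the flat weight I shifted the arm 150 mm away from the robot instead of back. It passed above the clamp at about 115 mm height and touched nothing.

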